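# Put the bike lights on charge in the drawer

### The job

Put the bike lights away to charge: pull the charging drawer open as far as it goes, push every bike light on the shelf all the way down onto its own post in the drawer (wide lights on the thick posts, slim lights on the thin posts), then push the drawer fully shut. There may be three or four lights. Leave everything else on the shelf where it is.

Things in the scene. Friction and masses are not known exactly. Their poses are not given: they have to be found in the camera images.
- cabinet: fixed light-wood charging cabinet on the shelf, 200 deep (x) by 290 wide (y) by 130 mm high, one drawer in its front. Origin: centre of its underside; its front faces its own -x and the drawer slides out along -x
- drawer (a joint): how far the drawer is pulled out, m: 0 shut, 0.155 fully open (stays where left); starts nearly shut. Front panel 282 wide, 16 mm thick, top 124 mm above the shelf, outer face 116 mm before the cabinet's origin when shut; drawer floor 18 mm and side walls 40 mm above the shelf; post row 75 mm behind the panel's inner face
- drawer_handle (a point): middle of the drawer's handle bar: dark steel bar 10 mm thick, 100 mm long across the front, 45 mm in front of the panel and 95 mm above the shelf; it can be pinched from above; moves with the drawer
- light_wide_a: wide bike light: upright black tube, 40 mm across, 68 mm tall, with a flat clear lens on its closed top and a thin aluminium band below it, standing on a black foot collar 56 mm across and 14 mm high; its underside is an open round socket 30 mm wide and 54 mm deep. Origin: centre of the underside, z up through the lens. It starts standing on the shelf, or is absent (None)
- post_wide_a (a point): a thick charging post in the drawer: upright grey rod 27 mm across, 40 mm high, tip chamfered over the last 8 mm, brass dot on top. Point: on its axis at the drawer floor, where the underside of a fully seated light lies. Four posts in a row across the drawer, 62 mm apart: wide a, slim a, wide b, slim b from the cabinet's +y end; moves with the drawer
- light_wide_b: wide bike light: upright black tube, 40 mm across, 68 mm tall, with a flat clear lens on its closed top and a thin aluminium band below it, standing on a black foot collar 56 mm across and 14 mm high; its underside is an open round socket 30 mm wide and 54 mm deep. Origin: centre of the underside, z up through the lens. It starts standing on the shelf, or is absent (None)
- post_wide_b (a point): a thick charging post in the drawer: upright grey rod 27 mm across, 40 mm high, tip chamfered over the last 8 mm, brass dot on top. Point: on its axis at the drawer floor, where the underside of a fully seated light lies. Four posts in a row across the drawer, 62 mm apart: wide a, slim a, wide b, slim b from the cabinet's +y end; moves with the drawer
- light_slim_a: slim bike light: upright black tube, 30 mm across, 68 mm tall, with a flat clear lens on its closed top and a thin aluminium band below it, standing on a black foot collar 46 mm across and 14 mm high; its underside is an open round socket 20 mm wide and 54 mm deep. Origin: centre of the underside, z up through the lens. It starts standing on the shelf, or is absent (None)
- post_slim_a (a point): a thin charging post in the drawer: upright grey rod 17 mm across, 40 mm high, tip chamfered over the last 8 mm, brass dot on top. Point: on its axis at the drawer floor, where the underside of a fully seated light lies. Four posts in a row across the drawer, 62 mm apart: wide a, slim a, wide b, slim b from the cabinet's +y end; moves with the drawer
- light_slim_b: slim bike light: upright black tube, 30 mm across, 68 mm tall, with a flat clear lens on its closed top and a thin aluminium band below it, standing on a black foot collar 46 mm across and 14 mm high; its underside is an open round socket 20 mm wide and 54 mm deep. Origin: centre of the underside, z up through the lens. It starts standing on the shelf, or is absent (None)
- post_slim_b (a point): a thin charging post in the drawer: upright grey rod 17 mm across, 40 mm high, tip chamfered over the last 8 mm, brass dot on top. Point: on its axis at the drawer floor, where the underside of a fully seated light lies. Four posts in a row across the drawer, 62 mm apart: wide a, slim a, wide b, slim b from the cabinet's +y end; moves with the drawer
- power_bank: bystander: blue plastic power bank lying flat, 130 x 66 x 22 mm, origin at the centre of its underside, long side along its x
- key_dish: bystander: white ceramic key dish, 110 mm across, 28 mm high, origin at the centre of its underside
- lock_key: bystander: chrome bike lock key lying flat, about 66 x 22 x 4 mm, origin near the middle of its underside, long along its x
- battery_jar: bystander: closed glass jar of coin batteries with steel lid, 66 mm across, 80 mm high, origin at the centre of its underside
- phone_stand: bystander: aluminium phone stand, foot 90 x 75 mm, about 135 mm high, origin at the centre of its underside
- multi_tool: bystander: folded bicycle multi-tool, 75 x 24 x 18 mm, origin at the centre of its underside, long along its x

How it is judged:
By the outcome, as a careful person would: the job done as asked, in the order asked, and still so for the second after the job is handed in, with the robot touching nothing.
Of light_wide_a, light_wide_b, light_slim_a, light_slim_b only 3 to 4 are there at a start; the rules pass over those that are not, and their reading is None.
At some moment in a run one of light_wide_a, light_wide_b, light_slim_a, light_slim_b may be knocked a few centimetres aside while the robot is not near it.
It also fails if it takes over 208 s, if anything falls off the work surface, if the arm or the gripper's body presses on something with over 40 N, if the wrist force passes 120 N, or if a joint passes its speed limit or range.

### The arm

A 6-joint arm with a two-finger parallel gripper is mounted at the origin on the work surface. World frame = base frame: x ahead of the robot, y to its left, z up, the work surface at z = 0. Lengths are in m, angles in rad, forces in N, time in s.
With the tool pointing down it reaches from about 0.35 to 0.875 m from the base axis. Payload 4.2 kg.
Tool frame: the origin (TCP) lies at the very end of the fingers, on their centre line; the grasp point (between the pads) lies grasp_offset behind it (grasp_offset is the distance from the TCP to the grasp point, in m); z points along the fingers, y is the direction in which the jaws open and shut (so a half turn about z gives the same grasp; the last joint's range is limited). The gripper opens to 87 mm and grips with 3 to 60 N. Pads are 19 mm wide; open, the fingers measure 117 mm over their backs; the gripper's body (75 mm by 190 mm) begins 51 mm behind the grasp point.
Start: joints at [-1.009, 0.385, 0.008, 0, -1.194, -0.259], TCP at [0.186, -0.597, 0.223] pointing down, gripper open.
Joint ranges: [-3.14, 3.14], [-1.21, 2.06], [-1.07, 1.41], [-3.16, 2.05], [-2.99, -0.16], [-3.1, 3.1]. Speed limits (rad/s): [2.79, 2.79, 3.14, 3.14, 3.14, 3.14].

### API

Orientations are given as a unit quaternion [w, x, y, z].
In Python, from rig import read_state, capture, calibration, job_done, grasp_offset gives the robot as it stands.
- The arm moves only by the tool arm_command, never from a script. Its argument "rows" is a list of rows, each an object with "delta_rot": the turn, a rotation vector about the tool's x, y, z in degrees, a list of three; "translation": the shift along the tool's x, y, z in m, a list of three; "claw": the opening in per cent of the stroke, from 0 (shut) to 100 (fully open). In form: [{"delta_rot": [ax, ay, az], "translation": [x, y, z], "claw": claw}, ...]. A call has 1 to 10 rows; each row shifts and turns the pose as measured when the row begins, along the tool's axes as they then stand; what a row does not reach is not made up. A row lasts 1/8 s, in which the tool goes at most 62.5 mm and 10.7 degrees, less where a joint would pass 70% of its speed; a pose out of reach is approached as far as the arm can. A call is refused whole if a number of a shift passes 0.0625 or a number of a turn 10.7, either way. A call with a gripper value outside its range is refused whole. The fingers move at their own pace and stop on an object; the grip force is fixed at half the most. Time passes only in rows, so rows that do not move let the fingers close. It gives the time, the measured TCP pose, the force and the opening at its end, in the units of the state.
- read_state(): the state, without advancing time (a new reading comes with each control period).
- capture(name): name is "side" or "top"; returns the picture (420x560x3 uint8, red, green, blue); there is no depth.
- calibration(name): a dict with "K" (3x3 intrinsics, pixels), "D" ([k1, k2, p1, p2, k3] as OpenCV has them; the pictures are not rectified), "R" (3x3) and "t" (3): a world point X has camera coordinates R X + t. Camera axes: x right, y down, z forward; pixel columns grow to the right and rows downward; lengths in m; the calibration is good to about 2 mm. A picture is of the moment at which its call begins. calibration takes no time and is no camera call.
- job_done(): hands the job in, once; it reports no verdict.
The state is a dict: "t": time; "joint_positions": joint angles; "joint_vel": joint speeds; "joint_efforts": joint torques, N m; "tool_pos": TCP position; "eef_rot": TCP orientation; "ft_force": force on the tool from outside, world axes, zero at the start; "wrist_torque": the same for the moment, N m; "grip_width": finger opening in m.
Only numpy, scipy, OpenCV 4.12 (cv2) and the standard library are available. Lean on these libraries where they do the work, as an engineer would, in place of code of your own. Each camera call takes 0.05 s, during which the arm holds its last target.

## Working session

There is one attempt and no reset: what is moved stays moved. The work goes in short steps, Python scripts to look and compute and a tool call to move; the robot and the scene stay as the last step left them, time stands still between calls to the robot, and variables do not carry over. Pictures are saved under pics/ and viewed, and the job is handed in when it is done.

Besides the shell and the picture viewer there is one more tool, called after "Call:" as name(argument=value, ...), one argument or row to a line, values as JSON. arm_command: Moves the arm, as the interface text tells. Its arguments: {"type":"object","properties":{"rows":{"type":"array"}},"required":["rows"]}

```bash
ls; mkdir -p pics
python3 - <<'E'
from rig import *
import cv2,numpy as np
np.set_printoptions(precision=4,suppress=True)
s=read_state();print(s);print(grasp_offset)
for n in("side","top"):
    cv2.imwrite(f"pics/{n}0.png",capture(n)[:,:,::-1]);c=calibration(n);print(n,c, -np.array(c["R"]).T@np.array(c["t"]))
E
```

```text
pics
{'t': 0.0, 'joint_positions': array([-1.0094,  0.3855,  0.0066, -0.0005, -1.194 , -0.2586]), 'joint_vel': array([ 0.0021,  0.0005, -0.0001, -0.0013,  0.0001,  0.0007]), 'joint_efforts': array([  0.0005, -39.0667,  18.7407,   4.2198,   0.011 ,  -0.0002]), 'tool_pos': array([ 0.1862, -0.596 ,  0.2214]), 'eef_rot': array([-0.0002, -0.1507,  0.9886,  0.0011]), 'ft_force': array([-0.5461,  0.9452,  0.1606]), 'wrist_torque': array([-0.0433, -0.0105, -0.0161]), 'grip_width': 0.0869764043710339}
0.0187
side {'K': array([[438.7189,   0.    , 276.239 ],
       [  0.    , 438.7189, 202.1781],
       [  0.    ,   0.    ,   1.    ]]), 'D': array([0.0105, 0.    , 0.    , 0.    , 0.    ]), 'R': array([[-0.9891, -0.1462, -0.0153],
       [-0.0899,  0.6841, -0.7238],
       [ 0.1163, -0.7146, -0.6898]]), 't': array([0.5188, 0.1059, 1.193 ])} [0.384  0.8559 0.9075]
top {'K': array([[515.9619,   0.    , 281.4672],
       [  0.    , 515.9619, 211.0676],
       [  0.    ,   0.    ,   1.    ]]), 'D': array([-0.1793,  0.    ,  0.    ,  0.    ,  0.    ]), 'R': array([[-0.0031, -1.    ,  0.0062],
       [-0.9825,  0.0019, -0.1861],
       [ 0.1861, -0.0066, -0.9825]]), 't': array([-0.0233,  0.5518,  1.6212])} [ 0.2404 -0.0136  1.6957]
```

View pics/side0.png

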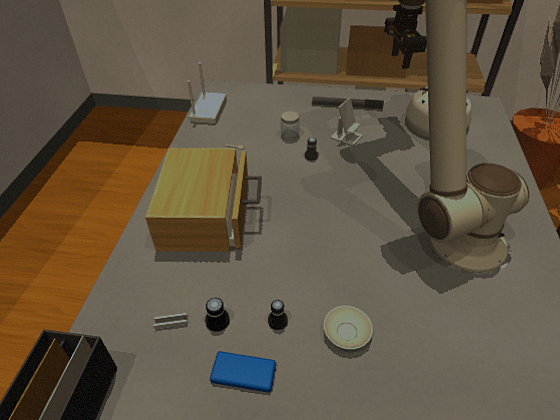

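View pics/top0.png

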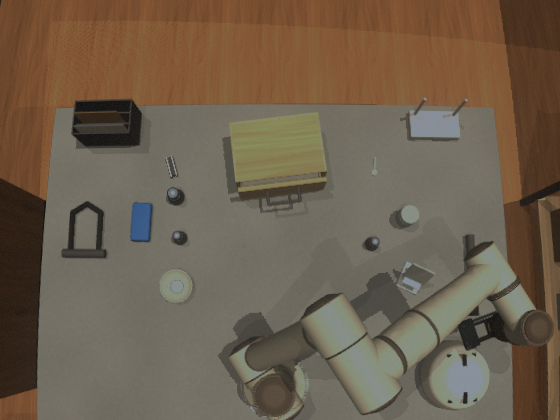

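Three lights are visible: a wide one at top (174,195), and slim ones at top (179,237) and (372,243). I'll zoom in and measure.

```bash
cat > h.py <<'E'
from rig import *
import cv2,numpy as np
from scipy.spatial.transform import Rotation as Ro
np.set_printoptions(precision=4,suppress=True)
def proj(n,X):
    c=calibration(n);rv,_=cv2.Rodrigues(np.array(c["R"]))
    return cv2.projectPoints(np.atleast_2d(np.array(X,float)),rv,np.array(c["t"]),np.array(c["K"]),np.array(c["D"]))[0].reshape(-1,2)
def plane(n,uv,z):
    c=calibration(n);R=np.array(c["R"]);C=-R.T@np.array(c["t"])
    p=cv2.undistortPoints(np.array(uv,float).reshape(-1,1,2),np.array(c["K"]),np.array(c["D"])).reshape(-1,2)
    d=np.c_[p,np.ones(len(p))]@R
    return C+d*((z-C[2])/d[:,2])[:,None]
def crop(n,x0,y0,x1,y1,k,f,img=None):
    im=capture(n)[:,:,::-1] if img is None else img
    cv2.imwrite(f"pics/{f}.png",cv2.resize(im[y0:y1,x0:x1],None,fx=k,fy=k,interpolation=cv2.INTER_CUBIC))
E
python3 - <<'E'
from h import *
s=cv2.imread("pics/side0.png");t=cv2.imread("pics/top0.png")
crop("side",140,130,340,260,4,"s1",s)
crop("side",140,280,340,400,4,"s2",s)
crop("top",120,100,320,250,4,"t1",t)
crop("top",340,180,440,300,5,"t2",t)
for z in(.068,):
  print(plane("top",[(174,192),(179,234),(372,240)],z))
  print(plane("side",[(215,303),(277,304),(312,142)],z))
E
```

```text
[[ 0.6126  0.3252  0.068 ]
 [ 0.4746  0.304   0.068 ]
 [ 0.4539 -0.314   0.068 ]]
[[ 0.6137  0.3279  0.068 ]
 [ 0.4757  0.3116  0.068 ]
 [ 0.4521 -0.3077  0.068 ]]
```

View pics/s1.png

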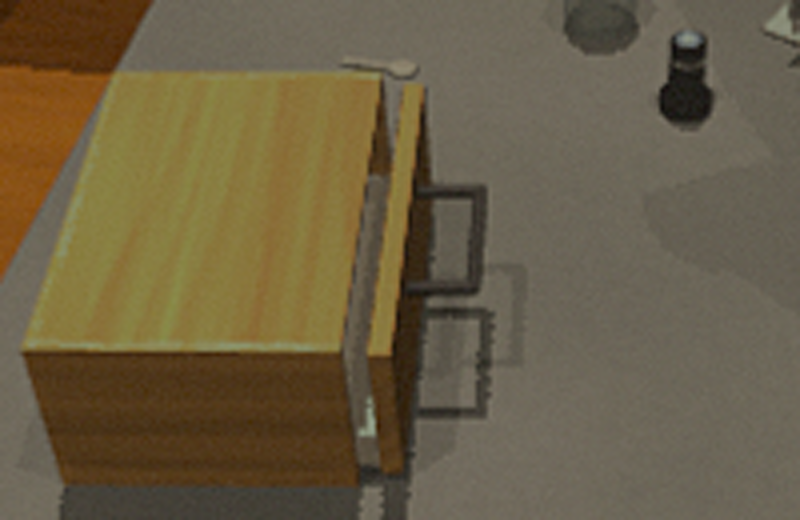

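View pics/s2.png

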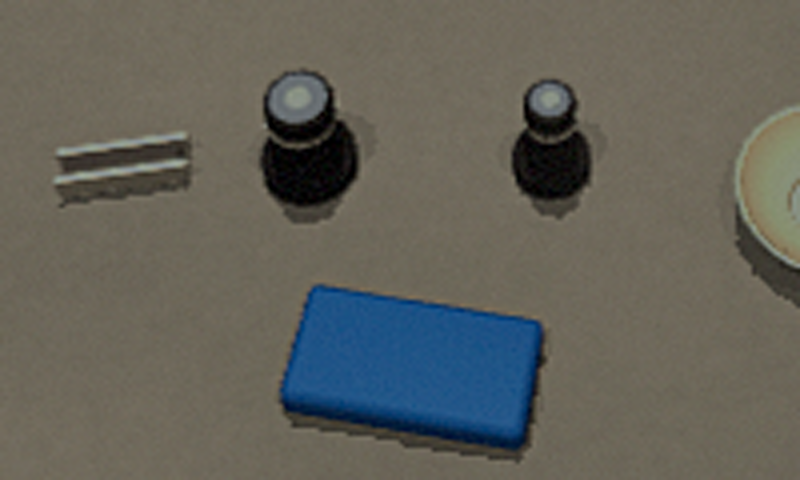

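View pics/t1.png

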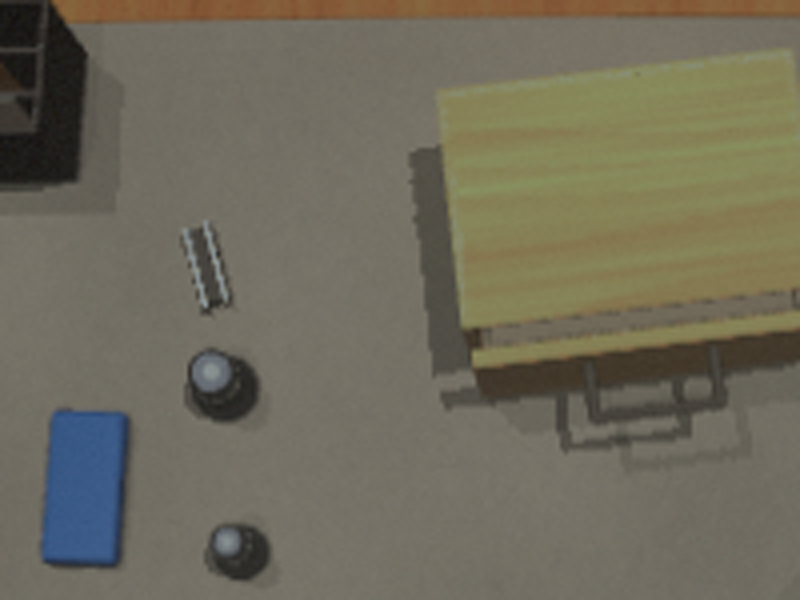

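View pics/t2.png

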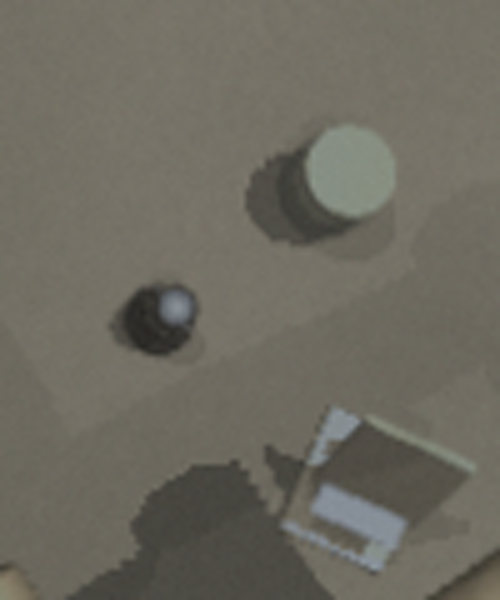

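Run:
```python
from h import *
from scipy.optimize import least_squares
# cab local points
L=.1;W=.145;H=.130
def s(u,v):return (140+u/4-.4,130+v/4-.4)
def t(u,v):return (120+u/4-.4,100+v/4-.4)
obs=[("side",s(110,72),(L,-W,H),0),("side",s(383,74),(-L,-W,H),0),("side",s(25,350),(L,W,H),0),("side",s(341,351),(-L,W,H),0),
("side",s(391,355),(-.116,.141,.124),1),("side",s(425,88),(-.116,-.141,.124),1),
("top",t(438,92),(L,W,H),0),("top",t(790,52),(L,-W,H),0),("top",t(462,328),(-L,W,H),0),("top",t(474,365),(-.116,.141,.124),1)]
def X(p,l,d):
    c,si=np.cos(p[2]),np.sin(p[2]);x,y,z=l[0]-d*p[3],l[1],l[2]
    return (p[0]+c*x-si*y,p[1]+si*x+c*y,z)
def f(p):return np.concatenate([proj(n,X(p,l,d))[0]-uv for n,uv,l,d in obs])
r=least_squares(f,[.65,.0,.05,.02]);print(r.x,np.degrees(r.x[2]));print(r.fun.reshape(-1,2))
p=r.x
print("handle",X(p,(-.161,0,.095),1))
print("handle px",proj("side",X(p,(-.161,0,.095),1)),proj("top",X(p,(-.161,0,.095),1)))
```

```text
[ 0.7491 -0.0096  0.1264  0.0132] 7.241446177122103
[[ 1.5354 -0.1063]
 [ 0.4327 -0.5887]
 [-0.2215  0.1566]
 [ 0.7725  0.2041]
 [ 0.3363 -0.2167]
 [-0.1803 -1.638 ]
 [-1.0815 -0.9742]
 [ 0.1359 -1.7476]
 [-0.3399 -0.1912]
 [-0.8793 -0.135 ]]
handle (np.float64(0.576278054675802), np.float64(-0.031562764532251354), 0.095)
handle px [[258.9294 189.0911]] [[283.7021 200.9335]]
```

```bash
cat >> h.py <<'E'
def plan(pos,yang,n=None):
    """yang: wanted world angle (deg) of tool y; prints tool-frame (after turning) shift, turn about tool z"""
    s=read_state();q=s["eef_rot"];R=Ro.from_quat([q[1],q[2],q[3],q[0]]).as_matrix()
    cur=np.degrees(np.arctan2(R[1,1],R[0,1]));d=(yang-cur+180)%360-180
    a=np.radians(yang);y=np.array([np.cos(a),np.sin(a),0]);z=np.array([0,0,-1.]);x=np.cross(y,z)
    T=np.c_[x,y,z];rv=Ro.from_matrix(R.T@T).as_rotvec(degrees=True)
    D=np.array(pos)-s["tool_pos"]
    print("t",round(s["t"],2),"tcp",s["tool_pos"],"ydeg %.1f"%cur,"F",s["ft_force"],"w %.4f"%s["grip_width"],"j",s["joint_positions"])
    print("rotvec",rv,"shift in final frame",T.T@D,"in current frame",R.T@D)
E
python3 - <<'E'
from h import *
plan([.576,-.0316,.25],187.24)
print(plane("top",[(341,310),(408,215),(432,272),(375,170)],.0))
print(plane("top",[(408,310),(430,264)],.135))
E
```

```text
t 0.1 tcp [ 0.1862 -0.596   0.2216] ydeg 107.3 F [-0.1572  0.1693  0.3726] w 0.0871 j [-1.0094  0.3855  0.0068 -0.0004 -1.194  -0.2586]
rotvec [  0.0989   0.0745 -79.8976] shift in final frame [-0.5108 -0.4578 -0.0284] in current frame [-0.5403  0.4227 -0.0277]
[[ 0.2331 -0.218   0.    ]
 [ 0.5472 -0.453   0.    ]
 [ 0.3536 -0.5269  0.    ]
 [ 0.7041 -0.3458  0.    ]]
[[ 0.2304 -0.4063  0.135 ]
 [ 0.3693 -0.4808  0.135 ]]
```

Call:
arm_command(
  rows=[
    {"delta_rot": [0,0,0],"translation": [-0.02,0.02,-0.02],"claw": 45},
    {"delta_rot": [0,0,0],"translation": [-0.05,0.04,-0.01],"claw": 45},
    {"delta_rot": [0,0,0],"translation": [-0.05,0.04,0],"claw": 45},
    {"delta_rot": [0,0,0],"translation": [-0.05,0.04,0],"claw": 45},
    {"delta_rot": [0,0,0],"translation": [-0.05,0.04,0],"claw": 45},
    {"delta_rot": [0,0,0],"translation": [-0.05,0.04,0],"claw": 45},
    {"delta_rot": [0,0,0],"translation": [-0.05,0.04,0],"claw": 45},
    {"delta_rot": [0,0,0],"translation": [-0.05,0.04,0],"claw": 45},
    {"delta_rot": [0,0,0],"translation": [-0.05,0.04,0],"claw": 45},
    {"delta_rot": [0,0,0],"translation": [-0.05,0.04,0],"claw": 45},
  ],
)

```text
t: 1.35
tool_pos: [0.5142, -0.103, 0.2496]
eef_rot: [-0.001, -0.147, 0.989, 0.004]
ft_force: [1.8, -0.6, 0.0]
grip_width: 0.039
```

Call:
arm_command(
  rows=[
    {"delta_rot": [0,0,-10],"translation": [0,0,0],"claw": 45},
    {"delta_rot": [0,0,-10],"translation": [0,0,0],"claw": 45},
    {"delta_rot": [0,0,-10],"translation": [0,0,0],"claw": 45},
    {"delta_rot": [0,0,-10],"translation": [0,0,0],"claw": 45},
    {"delta_rot": [0,0,-10],"translation": [0,0,0],"claw": 45},
    {"delta_rot": [0,0,-10],"translation": [0,0,0],"claw": 45},
    {"delta_rot": [0,0,-10],"translation": [0,0,0],"claw": 45},
    {"delta_rot": [0,0,-10],"translation": [0,0,0],"claw": 45},
  ],
)

```text
t: 2.35
tool_pos: [0.514, -0.0975, 0.2447]
eef_rot: [0.001, 0.766, -0.643, -0.008]
ft_force: [-0.0, -0.6, 0.1]
grip_width: 0.0391
```

Run:
```python
from h import *
plan([.576,-.0316,.25],187.24)
```

```text
t 2.35 tcp [ 0.514  -0.0975  0.2447] ydeg -170.0 F [-0.0235 -0.6475  0.1019] w 0.0391 j [ 0.1165  0.2031 -0.1889 -0.0111 -1.1915  0.0616]
rotvec [0.7066 0.616  2.7243] shift in final frame [-0.0576 -0.0698 -0.0053] in current frame [-0.0543 -0.0724 -0.0056]
```

Call:
arm_command(
  rows=[
    {"delta_rot": [0.7,0.6,2.7],"translation": [0,0,0],"claw": 45},
    {"delta_rot": [0,0,0],"translation": [-0.029,-0.035,0],"claw": 45},
    {"delta_rot": [0,0,0],"translation": [-0.029,-0.035,0],"claw": 45},
    {"delta_rot": [0,0,0],"translation": [0,0,0],"claw": 45},
  ],
)

```text
t: 2.85
tool_pos: [0.5761, -0.0299, 0.2428]
eef_rot: [0.001, 0.75, -0.662, -0.001]
ft_force: [-0.2, -0.4, 0.5]
grip_width: 0.0391
```

Run:
```python
from h import *
plan([.576,-.0316,.077],187.24)
crop("side",200,120,400,260,4,"s3");crop("top",200,100,360,240,5,"t3")
```

```text
t 2.85 tcp [ 0.5761 -0.0299  0.2428] ydeg -172.9 F [-0.2497 -0.3976  0.4832] w 0.0391 j [ 0.2282  0.2912 -0.0782 -0.0011 -1.2049 -0.1033]
rotvec [ 0.2064  0.0367 -0.1065] shift in final frame [0.0016 0.0003 0.1658] in current frame [ 0.0017 -0.0003  0.1658]
```

View pics/s3.png

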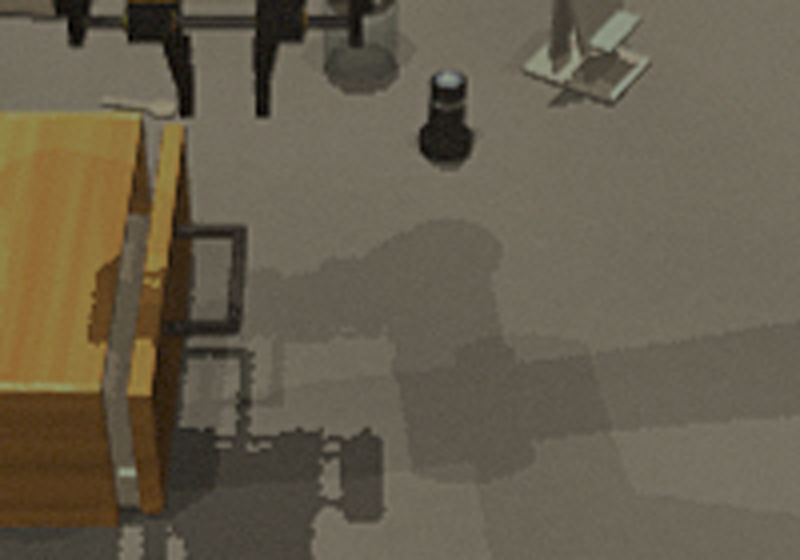

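The open fingers straddle the handle bar's line (side view, about (245,145)). Descending and gripping.

Call:
arm_command(
  rows=[
    {"delta_rot": [0,0,0],"translation": [0.001,0,0.04],"claw": 45},
    {"delta_rot": [0,0,0],"translation": [0,0,0.04],"claw": 45},
    {"delta_rot": [0,0,0],"translation": [0,0,0.04],"claw": 45},
    {"delta_rot": [0,0,0],"translation": [0,0,0.03],"claw": 45},
    {"delta_rot": [0,0,0],"translation": [0,0,0.012],"claw": 45},
    {"delta_rot": [0,0,0],"translation": [0,0,0],"claw": 0},
    {"delta_rot": [0,0,0],"translation": [0,0,0],"claw": 0},
    {"delta_rot": [0,0,0],"translation": [0,0,0],"claw": 0},
  ],
)

```text
t: 3.95
tool_pos: [0.5727, -0.0378, 0.0826]
eef_rot: [-0.002, 0.747, -0.664, 0.001]
ft_force: [2.9, -0.3, -4.2]
grip_width: 0.0171
```

Run:
```python
from h import *
plan([.435,-.0495,.077],187.24)
```

```text
t 3.95 tcp [ 0.5727 -0.0378  0.0826] ydeg -173.3 F [ 2.9064 -0.279  -4.1599] w 0.0171 j [ 0.2165  0.4347 -0.3037  0.0004 -0.828  -0.0995]
rotvec [-0.2516  0.0068 -0.5184] shift in final frame [-0.0057  0.1381  0.0056] in current frame [-0.0045  0.1381  0.005 ]
```

Call:
arm_command(
  rows=[
    {"delta_rot": [0,0,0],"translation": [0,0,0],"claw": 0},
    {"delta_rot": [0,0,0],"translation": [0,0,0],"claw": 0},
    {"delta_rot": [0,0,-0.5],"translation": [0,0.02,0],"claw": 0},
    {"delta_rot": [0,0,0],"translation": [0,0.03,0],"claw": 0},
    {"delta_rot": [0,0,0],"translation": [0,0.03,0],"claw": 0},
    {"delta_rot": [0,0,0],"translation": [0,0.03,0],"claw": 0},
  ],
)

```text
t: 4.7
tool_pos: [0.4702, -0.0504, 0.0835]
eef_rot: [-0.009, 0.751, -0.66, 0.008]
ft_force: [4.1, 0.8, -0.9]
grip_width: 0.0087
```

Run:
```python
from h import *
plan([.435,-.0495,.077],187.24)
```

```text
t 4.7 tcp [ 0.4702 -0.0504  0.0835] ydeg -172.7 F [ 4.0639  0.8006 -0.9455] w 0.0087 j [ 0.2399  0.2794 -0.561   0.0046 -0.7076 -0.1152]
rotvec [-1.3198 -0.0218  0.0997] shift in final frame [-0.0054  0.0348  0.0065] in current frame [-0.0054  0.0349  0.0057]
```

Call:
arm_command(
  rows=[
    {"delta_rot": [0,0,0],"translation": [0,0.02,0],"claw": 0},
    {"delta_rot": [0,0,0],"translation": [0,0.015,0],"claw": 0},
    {"delta_rot": [0,0,0],"translation": [0,0.006,0],"claw": 0},
    {"delta_rot": [0,0,0],"translation": [0,0.006,0],"claw": 0},
  ],
)

```text
t: 5.2
tool_pos: [0.4379, -0.0542, 0.0839]
eef_rot: [-0.023, 0.752, -0.659, 0.02]
ft_force: [18.5, -5.9, -23.6]
grip_width: 0.0091
```

Call:
arm_command(
  rows=[
    {"delta_rot": [0,0,0],"translation": [0,0.006,0],"claw": 0},
    {"delta_rot": [0,0,0],"translation": [0,0.006,0],"claw": 0},
    {"delta_rot": [0,0,0],"translation": [0,0.006,0],"claw": 0},
  ],
)

```text
t: 5.58
tool_pos: [0.4383, -0.0542, 0.084]
eef_rot: [-0.038, 0.753, -0.656, 0.033]
ft_force: [16.6, -5.7, -19.3]
grip_width: 0.009
```

Run:
```python
from h import *
plan([.435,-.0495,.2],187.24)
```

```text
t 5.58 tcp [ 0.4383 -0.0542  0.084 ] ydeg -172.2 F [ 16.5983  -5.6645 -19.3037] w 0.0090 j [ 0.2564  0.1988 -0.6913  0.0228 -0.5815 -0.1381]
rotvec [-5.7396 -0.003   0.5942] shift in final frame [-0.0051  0.0027 -0.116 ] in current frame [-0.005  -0.009  -0.1157]
```

Call:
arm_command(
  rows=[
    {"delta_rot": [0,0,0],"translation": [0,0,0],"claw": 35},
    {"delta_rot": [0,0,0],"translation": [0,0,0],"claw": 35},
    {"delta_rot": [-2,0,0],"translation": [0,-0.002,-0.02],"claw": 35},
    {"delta_rot": [-3,0,0],"translation": [0,-0.003,-0.03],"claw": 35},
    {"delta_rot": [0,0,0],"translation": [0,0,-0.05],"claw": 35},
    {"delta_rot": [0,0,0],"translation": [0,0,-0.06],"claw": 100},
    {"delta_rot": [0,0,0],"translation": [0.06,0,-0.02],"claw": 100},
    {"delta_rot": [0,0,0],"translation": [0.06,0,0],"claw": 100},
    {"delta_rot": [0,0,0],"translation": [0.06,0,0],"claw": 100},
  ],
)

```text
t: 6.7
tool_pos: [0.4602, -0.2323, 0.2725]
eef_rot: [-0.001, 0.758, -0.653, 0.002]
ft_force: [1.6, 1.3, 0.2]
grip_width: 0.0626
```

Run:
```python
from h import *
plan([.454,-.311,.15],97.2)
s=capture("side")[:,:,::-1];t=capture("top")[:,:,::-1]
cv2.imwrite("pics/s4f.png",s);cv2.imwrite("pics/t4f.png",t)
crop("side",150,120,350,260,4,"s4",s);crop("top",200,130,360,270,5,"t4",t)
```

```text
t 6.7 tcp [ 0.4602 -0.2323  0.2725] ydeg -171.5 F [1.5975 1.287  0.1918] w 0.0626 j [-0.1514  0.1608 -0.1762  0.0014 -1.2294  0.2996]
rotvec [-0.283   0.0597 91.3171] shift in final frame [ 0.016  -0.0773  0.1225] in current frame [0.0766 0.0182 0.1226]
```

View pics/s4f.png

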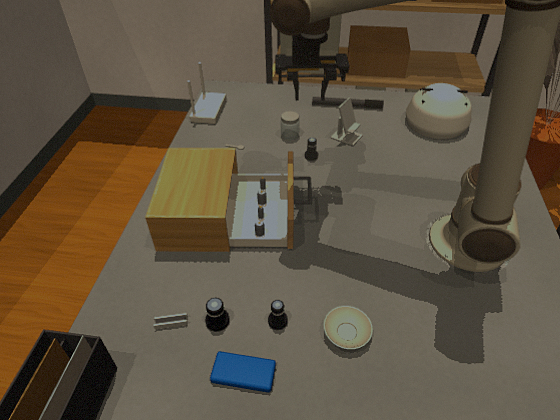

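View pics/t4f.png

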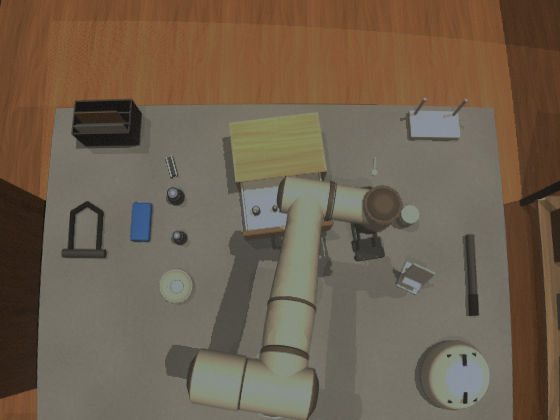

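View pics/s4.png

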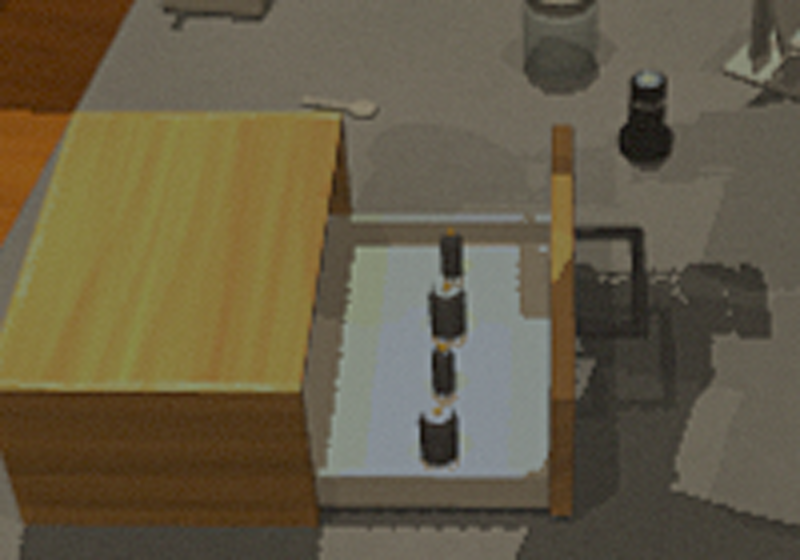

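View pics/t4.png

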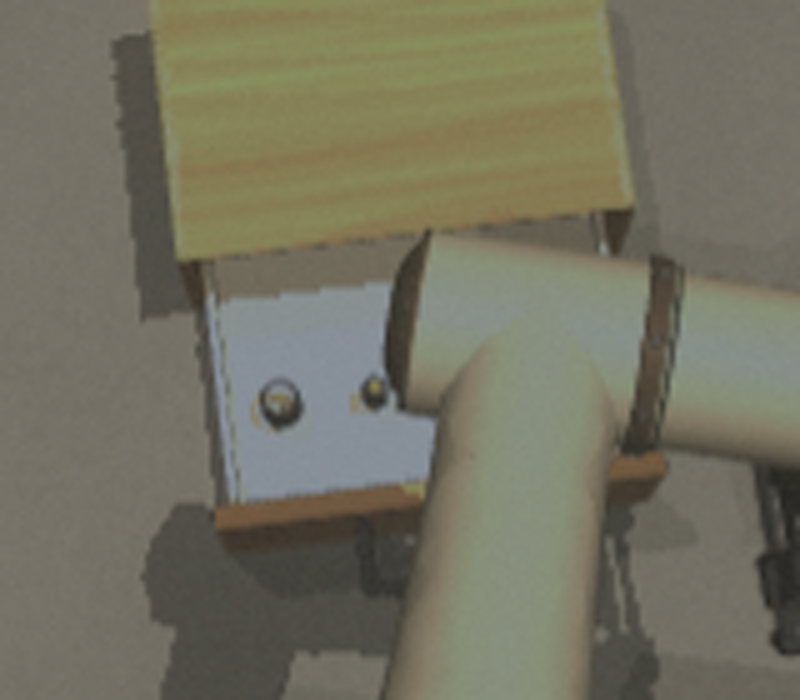

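```bash
cat >> h.py <<'E'
def lens(n,img,u,v,z=.068,r=7,thr=None):
    """centroid of bright lens near (u,v), subpixel via upsampled threshold"""
    g=cv2.cvtColor(img,cv2.COLOR_BGR2GRAY).astype(float)
    x0,y0=int(u)-r,int(v)-r
    p=cv2.resize(g[y0:y0+2*r+1,x0:x0+2*r+1],None,fx=8,fy=8,interpolation=cv2.INTER_CUBIC)
    b=cv2.cvtColor(img,cv2.COLOR_BGR2HSV)
    m=(p>(thr or 95)).astype(np.uint8)
    k,lab,st,ce=cv2.connectedComponentsWithStats(m)
    best=min(range(1,k),key=lambda i:np.hypot(*(ce[i]-8*(r+.5)))-.02*st[i,4]) if k>1 else None
    if best is None: return None
    c=(ce[best]+.5)/8-.5+[x0,y0]
    return c,st[best,4]/64.,plane(n,[c],z)[0]
def avg(n,k=4):return np.mean([capture(n)[:,:,::-1].astype(float) for _ in range(k)],0).astype(np.uint8)
E
python3 - <<'E'
from h import *
s=avg("side");t=avg("top")
s0=cv2.imread("pics/side0.png");t0=cv2.imread("pics/top0.png")
cv2.imwrite("pics/s5f.png",s);cv2.imwrite("pics/t5f.png",t)
for nm,n,im,u,v in [("wide","top",t,173.5,192.5),("slimL","top",t,177,235),("slimR","top",t0,375,241),("wide","side",s,215,304),("slimL","side",s,277.5,304.5),("slimR","side",s,312,140)]:
  for th in (75,85,95): print(nm,n,th,*(lens(n,im,u,v,thr=th) or [None]))
def ss(u,v):return (150+u/4-.4,120+v/4-.4)
P=plane("side",[ss(438,411),ss(443,346),ss(448,287),ss(451,232)],.058);print(P)
T=plane("top",[(200+280/5-.4,130+394/5-.4),(200+376/5-.4,130+387/5-.4)],.058);print(T)
a=.1264
for k in(93,31,-31,-93):print(np.array([.7491,-.0096])+[-.18*np.cos(a)-np.sin(a)*k/1e3,-.18*np.sin(a)+np.cos(a)*k/1e3])
crop("side",190,290,290,330,8,"s5",s);crop("top",150,180,200,250,8,"t5",t)
E
```

```text
wide top 75 [171.9917 190.3195] 143.328125 [0.6182 0.332  0.068 ]
wide top 85 [172.2307 192.5683] 66.953125 [0.6107 0.3309 0.068 ]
wide top 95 [172.1679 192.5966] 59.84375 [0.6106 0.3311 0.068 ]
slimL top 75 [175.2423 232.9855] 127.234375 [0.4778 0.3163 0.068 ]
slimL top 85 [174.9023 231.4516] 75.921875 [0.4828 0.3176 0.068 ]
slimL top 95 [174.8182 231.235 ] 68.765625 [0.4835 0.3179 0.068 ]
slimR top 75 [376.8022 239.5869] 149.671875 [ 0.4552 -0.3296  0.068 ]
slimR top 85 [377.7408 239.0435] 99.0625 [ 0.4569 -0.3327  0.068 ]
slimR top 95 [377.9377 238.9756] 90.828125 [ 0.4571 -0.3334  0.068 ]
wide side 75 [214.0907 304.1414] 133.328125 [0.6149 0.331  0.068 ]
wide side 85 [214.052  304.1679] 128.0 [0.615  0.3311 0.068 ]
wide side 95 [214.0107 304.185 ] 121.765625 [0.6151 0.3312 0.068 ]
slimL side 75 [276.9661 304.5377] 62.8125 [0.4756 0.313  0.068 ]
slimL side 85 [276.9645 304.5458] 58.390625 [0.4756 0.313  0.068 ]
slimL side 95 [276.956  304.5418] 53.953125 [0.4756 0.313  0.068 ]
slimR side 75 [312.2521 138.4036] 157.09375 [ 0.453  -0.3277  0.068 ]
slimR side 85 [312.2802 138.2669] 149.453125 [ 0.453  -0.3284  0.068 ]
slimR side 95 [312.3486 138.1019] 139.234375 [ 0.4529 -0.3294  0.068 ]
[[ 0.5613  0.0594  0.058 ]
 [ 0.5687 -0.0027  0.058 ]
 [ 0.5757 -0.0634  0.058 ]
 [ 0.5839 -0.1239  0.058 ]]
[[ 0.5595  0.059   0.058 ]
 [ 0.564  -0.0031  0.058 ]]
[0.5588 0.06  ]
[ 0.5666 -0.0015]
[ 0.5744 -0.063 ]
[ 0.5823 -0.1245]
```

View pics/t5.png

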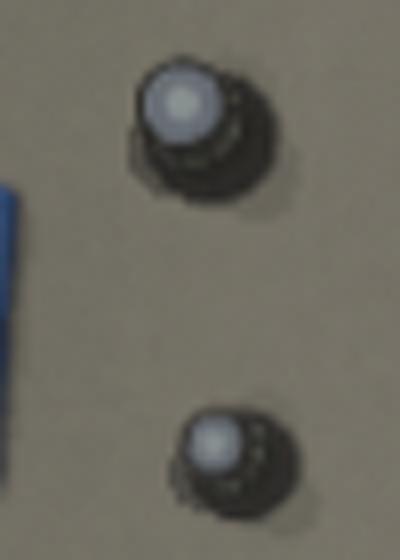

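View pics/s5.png

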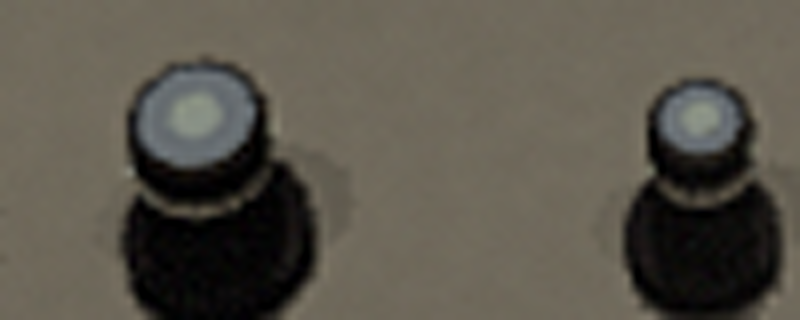

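Run:
```python
from h import *
def lens2(n,im,u,v,z=.068,r=8):
    b,g,rr=[im[:,:,i].astype(float) for i in range(3)]
    sc=(b-rr)
    x0,y0=int(u)-r,int(v)-r
    p=cv2.resize(cv2.GaussianBlur(sc,(0,0),.5)[y0:y0+2*r+1,x0:x0+2*r+1],None,fx=8,fy=8,interpolation=cv2.INTER_CUBIC)
    br=cv2.resize(im.max(2)[y0:y0+2*r+1,x0:x0+2*r+1].astype(float),None,fx=8,fy=8,interpolation=cv2.INTER_CUBIC)
    m=((p>-6)&(br>70)).astype(np.uint8)
    k,lab,st,ce=cv2.connectedComponentsWithStats(m)
    i=1+np.argmax(st[1:,4]);c=(ce[i]+.5)/8-.5+[x0,y0]
    return c,st[i,4]/64,plane(n,[c],z)[0]
s=cv2.imread("pics/s5f.png");t=cv2.imread("pics/t5f.png");t0=cv2.imread("pics/top0.png")
for nm,n,im,u,v in [("wide","top",t,172,192),("slimL","top",t,176,235),("slimR","top",t0,375,241),("wide","side",s,214,304),("slimL","side",s,277,304),("slimR","side",s,312,139)]:
  print(nm,n,*lens2(n,im,u,v))
print(plane("top",[(375.2,240.8)],.068),plane("side",[(312.1,139.1)],.068))
```

```text
wide top [172.236  192.3195] 82.390625 [0.6115 0.331  0.068 ]
slimL top [176.1966 234.7597] 44.109375 [0.4721 0.313  0.068 ]
slimR top [374.9984 240.8485] 49.84375 [ 0.4511 -0.3236  0.068 ]
wide side [213.9689 304.0888] 140.453125 [0.6153 0.3309 0.068 ]
slimL side [276.9881 304.49  ] 66.625 [0.4756 0.3128 0.068 ]
slimR side [311.7094 139.6231] 13.53125 [ 0.4542 -0.3207  0.068 ]
[[ 0.4513 -0.3243  0.068 ]] [[ 0.4532 -0.3237  0.068 ]]
```

Call:
arm_command(
  rows=[
    {"delta_rot": [0,0,10.2],"translation": [0,0,0],"claw": 100},
    {"delta_rot": [0,0,10.2],"translation": [0,0,0],"claw": 100},
    {"delta_rot": [0,0,10.2],"translation": [0,0,0],"claw": 100},
    {"delta_rot": [0,0,10.2],"translation": [0,0,0],"claw": 100},
    {"delta_rot": [0,0,10.2],"translation": [0,0,0],"claw": 100},
    {"delta_rot": [0,0,10.2],"translation": [0,0,0],"claw": 100},
    {"delta_rot": [0,0,10.2],"translation": [0,0,0],"claw": 100},
    {"delta_rot": [0,0,10.2],"translation": [0,0,0],"claw": 100},
    {"delta_rot": [0,0,10.2],"translation": [0,0,0],"claw": 100},
  ],
)

```text
t: 8.32
tool_pos: [0.4612, -0.2215, 0.2737]
eef_rot: [0.003, -0.04, 0.999, -0.001]
ft_force: [-0.5, -0.2, 0.4]
grip_width: 0.0871
```

Run:
```python
from h import *
plan([.4523,-.324,.12],97.2)
```

```text
t 8.32 tcp [ 0.4612 -0.2215  0.2737] ydeg 94.6 F [-0.4516 -0.2463  0.3633] w 0.0871 j [-0.1293  0.1526 -0.1832  0.0012 -1.2293 -1.3614]
rotvec [-0.1361  0.3006 -2.5922] shift in final frame [ 0.0217 -0.1006  0.1537] in current frame [ 0.0179 -0.1011  0.1538]
```

Call:
arm_command(
  rows=[
    {"delta_rot": [-0.1,0.3,-2.6],"translation": [0,0,0],"claw": 100},
    {"delta_rot": [0,0,0],"translation": [0.01,-0.05,0.05],"claw": 100},
    {"delta_rot": [0,0,0],"translation": [0.01,-0.05,0.05],"claw": 100},
    {"delta_rot": [0,0,0],"translation": [0,0,0.05],"claw": 100},
    {"delta_rot": [0,0,0],"translation": [0,0,0],"claw": 100},
  ],
)

```text
t: 8.95
tool_pos: [0.4582, -0.312, 0.133]
eef_rot: [0.003, -0.068, 0.998, -0.001]
ft_force: [-0.7, -0.1, -0.2]
grip_width: 0.0872
```

Run:
```python
from h import *
plan([.4523,-.324,.036],97.2)
crop("side",250,60,370,170,6,"s6")
```

```text
t 8.95 tcp [ 0.4582 -0.312   0.133 ] ydeg 97.8 F [-0.6611 -0.1053 -0.1851] w 0.0872 j [-0.3052  0.3448 -0.2981  0.0003 -0.9207 -1.1291]
rotvec [-0.1872  0.3718  0.6295] shift in final frame [ 0.0074 -0.0112  0.097 ] in current frame [ 0.0081 -0.0108  0.097 ]
```

View pics/s6.png

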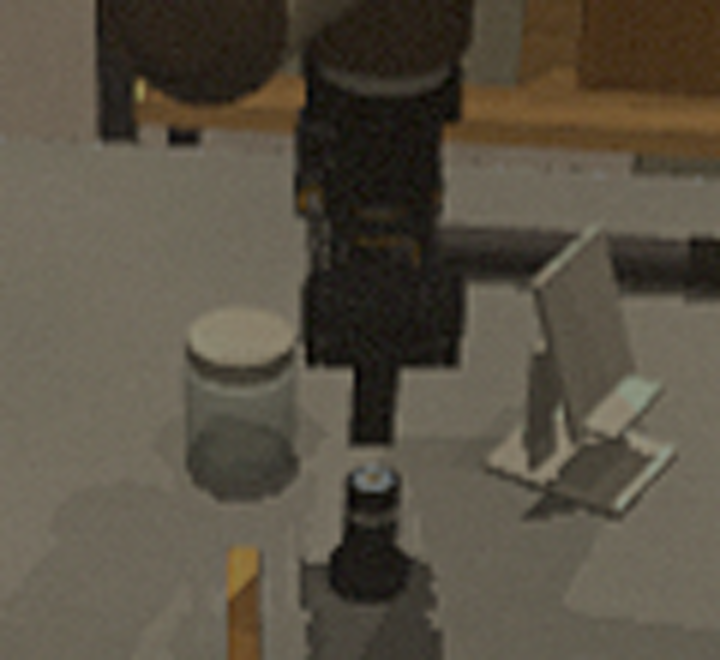

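Call:
arm_command(
  rows=[
    {"delta_rot": [-0.2,0.4,-0.6],"translation": [0.008,-0.011,0],"claw": 100},
    {"delta_rot": [0,0,0],"translation": [0,0,0],"claw": 100},
  ],
)

```text
t: 9.25
tool_pos: [0.4569, -0.3258, 0.1409]
eef_rot: [0.006, -0.076, 0.997, -0.004]
ft_force: [-1.0, 1.1, -0.3]
grip_width: 0.0874
```

Run:
```python
from h import *
plan([.4523,-.324,.036],97.2)
```

```text
t 9.25 tcp [ 0.4569 -0.3258  0.1409] ydeg 98.7 F [-0.9672  1.1413 -0.3115] w 0.0874 j [-0.3292  0.3433 -0.2782  0.0033 -0.9353 -1.0908]
rotvec [-0.4979  0.6481  1.5506] shift in final frame [0.0043 0.0024 0.1049] in current frame [0.0054 0.0034 0.1049]
```

Call:
arm_command(
  rows=[
    {"delta_rot": [-0.5,0.6,1.6],"translation": [0.005,0.003,0],"claw": 100},
    {"delta_rot": [0,0,0],"translation": [0,0,0],"claw": 100},
    {"delta_rot": [0,0,0],"translation": [0,0,0],"claw": 100},
  ],
)

```text
t: 9.62
tool_pos: [0.4524, -0.3236, 0.1439]
eef_rot: [0.003, -0.062, 0.998, -0.001]
ft_force: [-0.2, 0.2, 0.4]
grip_width: 0.0874
```

Run:
```python
from h import *
plan([.4523,-.324,.036],97.2)
```

```text
t 9.62 tcp [ 0.4524 -0.3236  0.1439] ydeg 97.1 F [-0.1612  0.1808  0.4119] w 0.0874 j [-0.3299  0.3367 -0.2782 -0.0006 -0.9505 -1.1172]
rotvec [-0.1125  0.2953 -0.1277] shift in final frame [ 0.0001 -0.0004  0.1079] in current frame [ 0.0007 -0.0002  0.1079]
```

Call:
arm_command(
  rows=[
    {"delta_rot": [0,0,0],"translation": [0,0,0.04],"claw": 100},
    {"delta_rot": [0,0,0],"translation": [0,0,0.04],"claw": 100},
    {"delta_rot": [0,0,0],"translation": [0,0,0.028],"claw": 100},
    {"delta_rot": [0,0,0],"translation": [0,0,0],"claw": 100},
  ],
)

```text
t: 10.12
tool_pos: [0.4548, -0.3242, 0.0349]
eef_rot: [0.005, -0.062, 0.998, -0.002]
ft_force: [0.1, 0.7, -0.0]
grip_width: 0.087
```

Run:
```python
from h import *
plan([.4523,-.324,.036],97.2)
```

```text
t 10.12 tcp [ 0.4548 -0.3242  0.0349] ydeg 97.1 F [ 0.1001  0.6609 -0.0104] w 0.0870 j [-0.3291  0.476  -0.3901  0.0002 -0.6948 -1.1172]
rotvec [-0.2554  0.5074 -0.0585] shift in final frame [ 0.0024  0.0005 -0.0011] in current frame [ 0.0024  0.0005 -0.0011]
```

Call:
arm_command(
  rows=[
    {"delta_rot": [-0.2,0.5,0],"translation": [0.002,0,0],"claw": 100},
    {"delta_rot": [0,0,0],"translation": [0,0,0],"claw": 30},
    {"delta_rot": [0,0,0],"translation": [0,0,0],"claw": 0},
    {"delta_rot": [0,0,0],"translation": [0,0,0],"claw": 0},
    {"delta_rot": [0,0,0],"translation": [0,0,0],"claw": 0},
    {"delta_rot": [0,0,0],"translation": [0,0,0],"claw": 0},
    {"delta_rot": [0,0,0],"translation": [0,0,0],"claw": 0},
  ],
)

```text
t: 11.0
tool_pos: [0.4556, -0.3256, 0.0397]
eef_rot: [0.004, -0.063, 0.998, -0.002]
ft_force: [-0.1, 1.4, -0.0]
grip_width: 0.0348
```

Run:
```python
from h import *
plan([.582,-.124,.25],97.2)
```

```text
t 11.0 tcp [ 0.4556 -0.3256  0.0397] ydeg 97.2 F [-0.1116  1.4489 -0.0475] w 0.0348 j [-0.3303  0.4714 -0.3826  0.0024 -0.7083 -1.1167]
rotvec [-0.296   0.3988 -0.0051] shift in final frame [-0.1507  0.1842 -0.2103] in current frame [-0.1522  0.1831 -0.2102]
```

Call:
arm_command(
  rows=[
    {"delta_rot": [-0.3,0.4,0],"translation": [0.004,0,0.003],"claw": 40},
    {"delta_rot": [0,0,0],"translation": [0.001,0,0.001],"claw": 0},
    {"delta_rot": [0,0,0],"translation": [0,0,0.001],"claw": 0},
    {"delta_rot": [0,0,0],"translation": [0,0,0.001],"claw": 0},
    {"delta_rot": [0,0,0],"translation": [0,0,0.001],"claw": 0},
  ],
)

```text
t: 11.62
tool_pos: [0.4502, -0.3262, 0.0353]
eef_rot: [-0.001, -0.064, 0.998, -0.0]
ft_force: [-1.4, 2.1, 6.7]
grip_width: 0.0294
```

Run:
```python
from h import *
plan([.582,-.124,.25],97.2)
```

```text
t 11.62 tcp [ 0.4502 -0.3262  0.0353] ydeg 97.3 F [-1.4198  2.1424  6.6988] w 0.0294 j [-0.3352  0.4764 -0.3884  0.0008 -0.7072 -1.109 ]
rotvec [ 0.0043 -0.0718  0.0899] shift in final frame [-0.1561  0.1841 -0.2147] in current frame [-0.1561  0.1839 -0.2149]
```

Call:
arm_command(
  rows=[
    {"delta_rot": [0,0,0],"translation": [0,0,-0.03],"claw": 0},
    {"delta_rot": [0,0,0],"translation": [0,0,-0.05],"claw": 0},
    {"delta_rot": [0,0,0],"translation": [0,0,-0.05],"claw": 0},
    {"delta_rot": [0,0,0],"translation": [0,0,-0.05],"claw": 0},
    {"delta_rot": [0,0,0],"translation": [-0.03,0.037,-0.005],"claw": 0},
    {"delta_rot": [0,0,0],"translation": [-0.04,0.05,0],"claw": 0},
    {"delta_rot": [0,0,0],"translation": [-0.04,0.05,0],"claw": 0},
    {"delta_rot": [0,0,0],"translation": [-0.03,0.037,0],"claw": 0},
    {"delta_rot": [0,0,0],"translation": [0,0,0],"claw": 0},
  ],
)

```text
t: 12.75
tool_pos: [0.5672, -0.1329, 0.222]
eef_rot: [-0.003, -0.061, 0.998, 0.002]
ft_force: [-1.3, -0.7, -1.1]
grip_width: 0.029
```

Run:
```python
from h import *
plan([.580,-.126,.13],97.2)
crop("side",190,90,350,210,5,"s7");crop("top",200,130,360,270,5,"t7")
```

```text
t 12.75 tcp [ 0.5672 -0.1329  0.222 ] ydeg 97.0 F [-1.2864 -0.7301 -1.1271] w 0.0290 j [ 0.0454  0.3171 -0.0931 -0.0047 -1.1673 -1.4924]
rotvec [ 0.2773 -0.3657 -0.2126] shift in final frame [-0.0135  0.0052  0.092 ] in current frame [-0.0141  0.0048  0.0919]
```

View pics/s7.png

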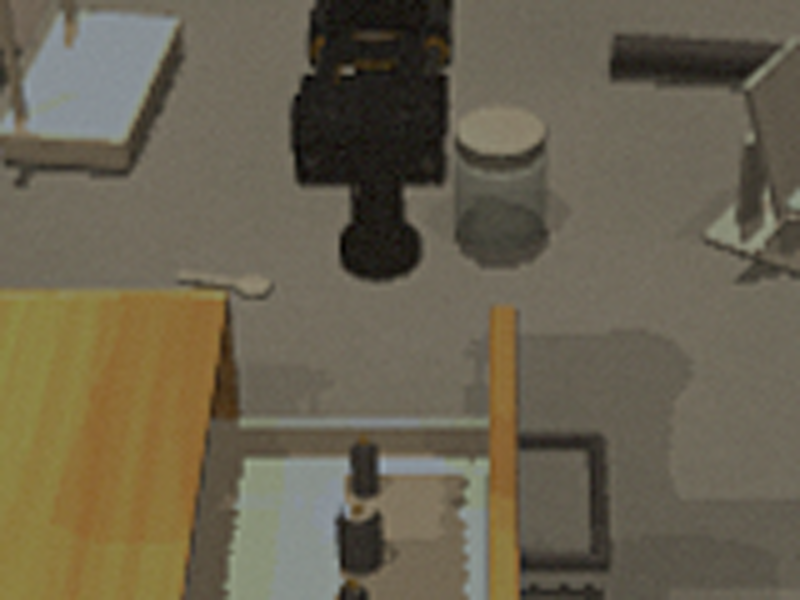

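Call:
arm_command(
  rows=[
    {"delta_rot": [0.3,-0.4,-0.2],"translation": [-0.014,0.005,0],"claw": 0},
    {"delta_rot": [0,0,0],"translation": [0,0,0.05],"claw": 0},
    {"delta_rot": [0,0,0],"translation": [0,0,0.05],"claw": 0},
    {"delta_rot": [0,0,0],"translation": [0,0,0.01],"claw": 0},
    {"delta_rot": [0,0,0],"translation": [0,0,0],"claw": 0},
  ],
)

```text
t: 13.48
tool_pos: [0.582, -0.1328, 0.1121]
eef_rot: [0.004, -0.058, 0.998, -0.002]
ft_force: [1.0, -0.1, -1.1]
grip_width: 0.0291
```

Run:
```python
from h import *
plan([.580,-.126,.11],97.2)
crop("side",210,120,330,220,6,"s8");crop("top",200,130,360,270,5,"t8")
```

```text
t 13.47 tcp [ 0.582  -0.1328  0.1121] ydeg 96.7 F [ 0.9518 -0.0861 -1.1332] w 0.0291 j [ 0.0483  0.4324 -0.218   0.0038 -0.9132 -1.5047]
rotvec [-0.2031  0.3929 -0.508 ] shift in final frame [0.0012 0.007  0.0021] in current frame [0.0013 0.007  0.0021]
```

View pics/s8.png

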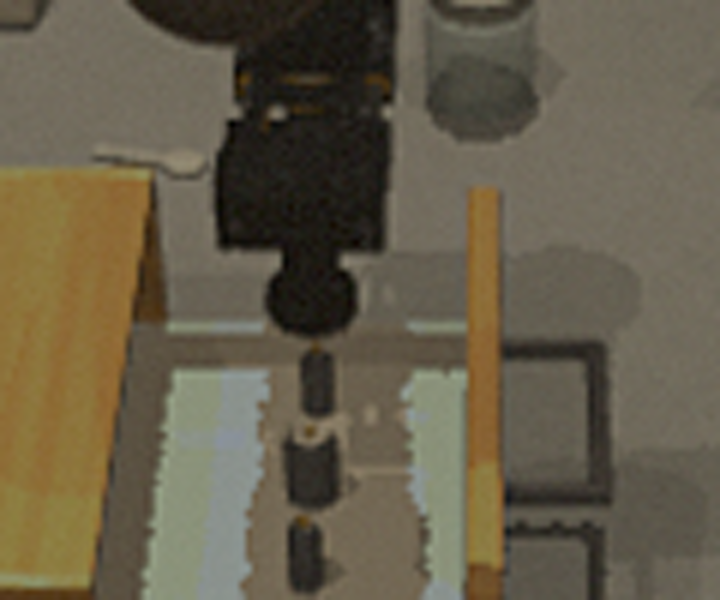

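View pics/t8.png

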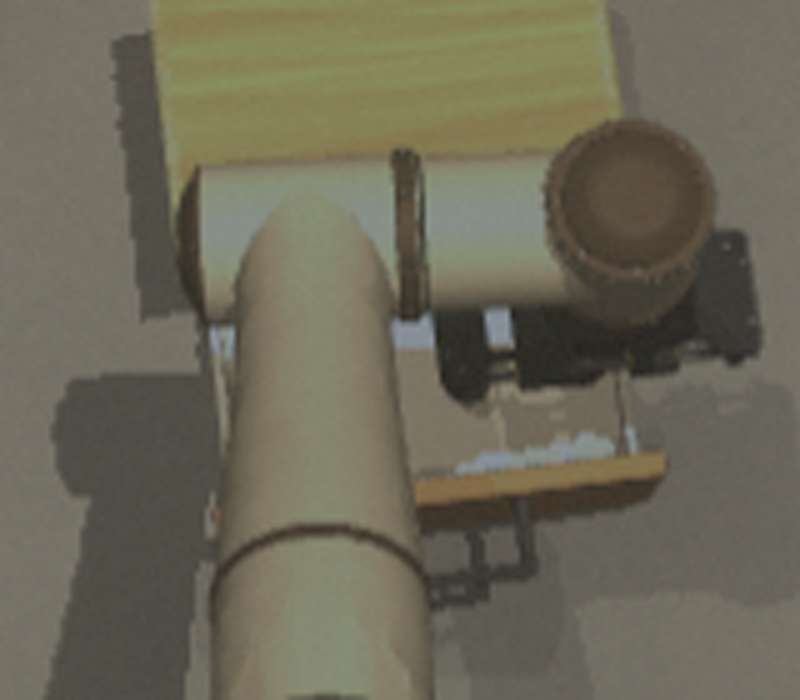

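```bash
cat >> h.py <<'E'
from scipy.optimize import least_squares
def ring(x,y,z,r,k=60):
    a=np.linspace(0,2*np.pi,k);return np.c_[x+r*np.cos(a),y+r*np.sin(a),0*a+z]
def fitcollar(n,umin,umax,vmax,z,r,x0=(.58,-.12)):
    def f(p):
        q=proj(n,np.r_[ring(*p,z,r),ring(*p,z+.014,r)]);return [q[:,0].min()-umin,q[:,0].max()-umax,q[:,1].max()-vmax]
    s=least_squares(f,x0,x_scale=.01);return s.x,s.fun
E
python3 - <<'E'
from h import *
def ss(u,v):return (210+u/6-.42,120+v/6-.42)
a=ss(266.5,336);b=ss(357,0)
print(fitcollar("side",a[0],b[0],a[1],.0768,.023))
# post dot
print(plane("side",[ss(316,350),ss(310,430),ss(302,521)],.058))
E
```

```text
(array([ 0.5869, -0.1337]), array([-0.3147,  0.317 , -0.0126]))
[[ 0.5839 -0.1224  0.058 ]
 [ 0.5768 -0.0637  0.058 ]
 [ 0.5697 -0.0013  0.058 ]]
```

Run:
```python
from h import *
plan([.579,-.1235,.098],97.2)
```

```text
t 13.57 tcp [ 0.5826 -0.1325  0.1132] ydeg 96.7 F [-0.3213 -0.4595 -1.7932] w 0.0295 j [ 0.0486  0.4309 -0.2172  0.0036 -0.9131 -1.5046]
rotvec [-0.2014  0.5318 -0.4961] shift in final frame [0.0025 0.0094 0.0152] in current frame [0.0027 0.0094 0.0152]
```

Call:
arm_command(
  rows=[
    {"delta_rot": [-0.2,0.5,-0.5],"translation": [0.003,0.0095,0.012],"claw": 0},
    {"delta_rot": [0,0,0],"translation": [0,0,0.001],"claw": 0},
    {"delta_rot": [0,0,0],"translation": [0,0,0.001],"claw": 0},
  ],
)

```text
t: 13.95
tool_pos: [0.5805, -0.1227, 0.1019]
eef_rot: [0.003, -0.063, 0.998, -0.0]
ft_force: [-0.3, 0.8, -1.0]
grip_width: 0.0292
```

Run:
```python
from h import *
plan([.579,-.1235,.098],97.2)
crop("side",210,120,330,220,6,"s9")
```

```text
t 13.95 tcp [ 0.5805 -0.1227  0.1019] ydeg 97.3 F [-0.2833  0.7703 -0.9941] w 0.0292 j [ 0.0645  0.4388 -0.2364  0.0003 -0.8888 -1.5087]
rotvec [-0.0356  0.3914  0.064 ] shift in final frame [ 0.0016 -0.0006  0.0039] in current frame [ 0.0016 -0.0006  0.0039]
```

View pics/s9.png

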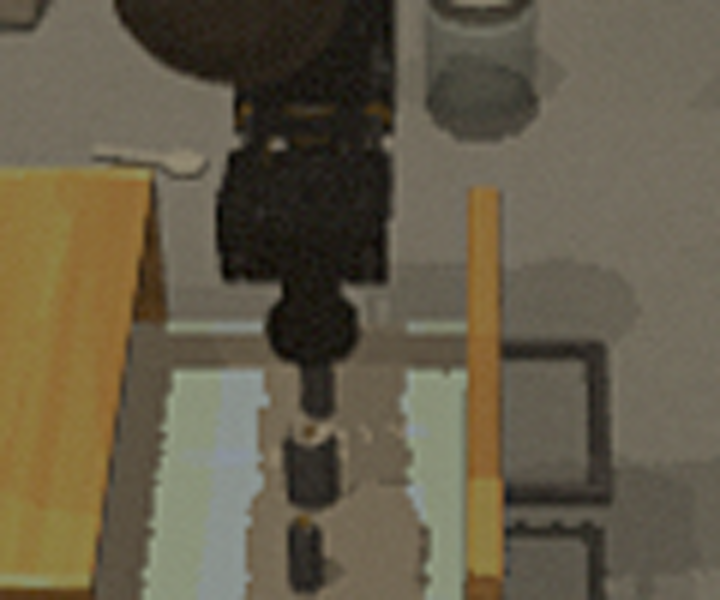

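Call:
arm_command(
  rows=[
    {"delta_rot": [0,0.4,0],"translation": [0.002,-0.0005,0.005],"claw": 0},
    {"delta_rot": [0,0,0],"translation": [0,0,0.006],"claw": 0},
    {"delta_rot": [0,0,0],"translation": [0,0,0.006],"claw": 0},
  ],
)

```text
t: 14.38
tool_pos: [0.5793, -0.124, 0.0848]
eef_rot: [0.001, -0.064, 0.998, -0.001]
ft_force: [2.3, -4.1, 1.0]
grip_width: 0.0293
```

Run:
```python
from h import *
plan([.579,-.1235,.054],97.2)
```

```text
t 14.38 tcp [ 0.5793 -0.124   0.0848] ydeg 97.3 F [ 2.2563 -4.0522  1.0128] w 0.0293 j [ 0.0632  0.4595 -0.2534  0.0023 -0.8562 -1.5082]
rotvec [-0.105   0.0891  0.093 ] shift in final frame [0.0003 0.0005 0.0308] in current frame [0.0003 0.0006 0.0308]
```

Call:
arm_command(
  rows=[
    {"delta_rot": [0,0,0],"translation": [0,0,0.01],"claw": 0},
    {"delta_rot": [0,0,0],"translation": [0,0,0.01],"claw": 0},
  ],
)

```text
t: 14.62
tool_pos: [0.58, -0.1247, 0.064]
eef_rot: [0.002, -0.064, 0.998, -0.001]
ft_force: [1.1, -1.2, -2.3]
grip_width: 0.0292
```

Call:
arm_command(
  rows=[
    {"delta_rot": [0,0,0],"translation": [0,0,0.008],"claw": 0},
    {"delta_rot": [0,0,0],"translation": [0,0,0.006],"claw": 0},
  ],
)

```text
t: 14.88
tool_pos: [0.5836, -0.1247, 0.0529]
eef_rot: [0.005, -0.065, 0.998, -0.002]
ft_force: [-3.3, 6.4, 35.0]
grip_width: 0.0295
```

Run:
```python
from h import *
plan([.579,-.1235,.052],97.2)
```

```text
t 14.88 tcp [ 0.5836 -0.1247  0.0529] ydeg 97.4 F [-3.305   6.4353 34.9625] w 0.0295 j [ 0.0629  0.5015 -0.2806  0.0062 -0.7787 -1.5084]
rotvec [-0.2852  0.5571  0.2289] shift in final frame [0.0044 0.0017 0.0009] in current frame [0.0044 0.0018 0.0009]
```

Call:
arm_command(
  rows=[
    {"delta_rot": [0,0,0],"translation": [0,0,0],"claw": 55},
    {"delta_rot": [0,0,0],"translation": [0.003,0,0],"claw": 55},
    {"delta_rot": [0,0,0],"translation": [0,0,0],"claw": 55},
    {"delta_rot": [0,0,0],"translation": [0,0,-0.03],"claw": 55},
    {"delta_rot": [0,0,0],"translation": [0,0,-0.05],"claw": 55},
    {"delta_rot": [0,0,0],"translation": [0,0,-0.05],"claw": 55},
    {"delta_rot": [0,0,0],"translation": [0,0.05,-0.04],"claw": 100},
    {"delta_rot": [0,0,0],"translation": [0,0.06,0],"claw": 100},
    {"delta_rot": [0,0,0],"translation": [0,0.06,0],"claw": 100},
    {"delta_rot": [0,0,0],"translation": [0,0.06,0],"claw": 100},
  ],
)

```text
t: 16.12
tool_pos: [0.5472, 0.1055, 0.2218]
eef_rot: [0.001, -0.06, 0.998, -0.0]
ft_force: [0.5, 0.8, -0.5]
grip_width: 0.0796
```

Run:
```python
from h import *
plan([.6134,.331,.16],97.2)
s=capture("side")[:,:,::-1];t=capture("top")[:,:,::-1]
cv2.imwrite("pics/s10f.png",s);cv2.imwrite("pics/t10f.png",t)
crop("side",150,110,350,250,4,"s10",s)
```

```text
t 16.12 tcp [0.5472 0.1055 0.2218] ydeg 96.9 F [ 0.5402  0.8263 -0.5199] w 0.0796 j [ 0.4821  0.2698 -0.1632  0.0014 -1.1369 -1.9335]
rotvec [-0.0507  0.0727 -0.3283] shift in final frame [-0.0939  0.2154  0.0618] in current frame [-0.0926  0.216   0.0618]
```

View pics/s10.png

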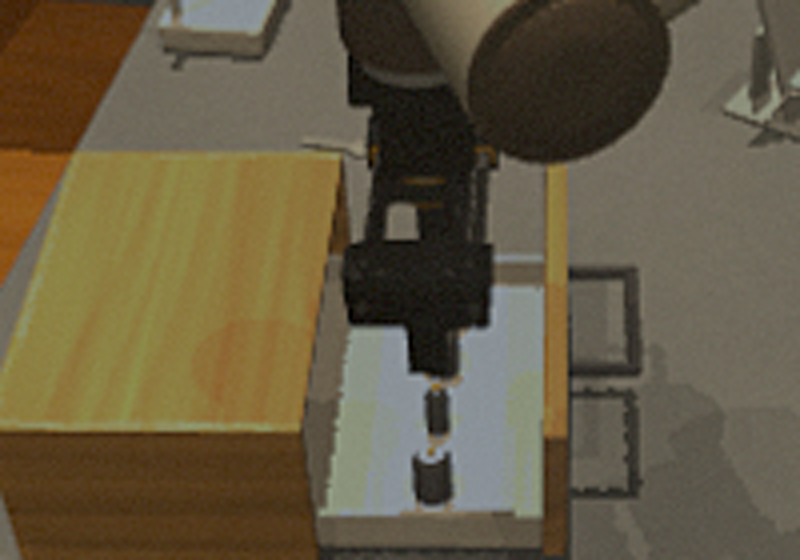

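View pics/t10f.png

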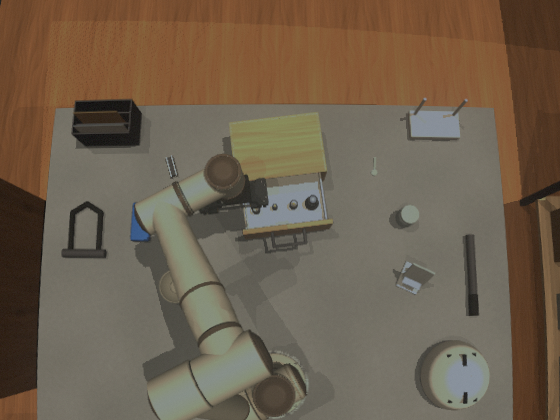

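View pics/s10f.png

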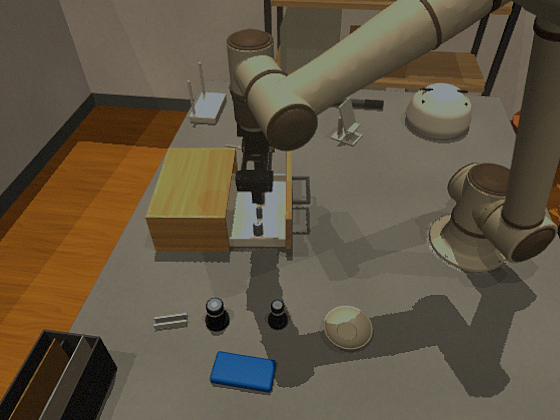

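Call:
arm_command(
  rows=[
    {"delta_rot": [0,0,-0.3],"translation": [-0.02,0.04,0],"claw": 100},
    {"delta_rot": [0,0,0],"translation": [-0.022,0.05,0],"claw": 100},
    {"delta_rot": [0,0,0],"translation": [-0.022,0.05,0],"claw": 100},
    {"delta_rot": [0,0,0],"translation": [-0.022,0.05,0.02],"claw": 100},
    {"delta_rot": [0,0,0],"translation": [-0.005,0.02,0.035],"claw": 100},
    {"delta_rot": [0,0,0],"translation": [0,0,0.001],"claw": 100},
  ],
)

```text
t: 16.98
tool_pos: [0.6099, 0.3324, 0.1595]
eef_rot: [-0.003, -0.065, 0.998, -0.002]
ft_force: [-1.0, -0.2, 0.3]
grip_width: 0.0872
```

Run:
```python
from h import *
plan([.6134,.331,.1],97.2)
```

```text
t 16.98 tcp [0.6099 0.3324 0.1595] ydeg 97.5 F [-0.9719 -0.2235  0.2972] w 0.0872 j [ 0.731   0.5493  0.1178 -0.0004 -1.146  -2.1713]
rotvec [-0.2041 -0.3293  0.2726] shift in final frame [-0.0033 -0.0018  0.0595] in current frame [-0.0036 -0.0017  0.0595]
```

Call:
arm_command(
  rows=[
    {"delta_rot": [-0.2,-0.3,0.2],"translation": [-0.0035,-0.0015,0.04],"claw": 100},
    {"delta_rot": [0,0,0],"translation": [0,0,0.02],"claw": 100},
    {"delta_rot": [0,0,0],"translation": [0,0,0.001],"claw": 100},
  ],
)

```text
t: 17.35
tool_pos: [0.6156, 0.3284, 0.1004]
eef_rot: [0.002, -0.063, 0.998, 0.0]
ft_force: [0.8, -0.0, -0.0]
grip_width: 0.0868
```

Run:
```python
from h import *
plan([.6134,.331,.036],97.2)
crop("side",150,250,310,350,5,"s11")
```

```text
t 17.35 tcp [0.6156 0.3284 0.1004] ydeg 97.2 F [ 0.7613 -0.006  -0.0461] w 0.0868 j [ 0.7219  0.5989  0.0486  0.002  -1.0177 -2.1685]
rotvec [ 0.0048  0.184  -0.0221] shift in final frame [0.0018 0.0029 0.0644] in current frame [0.002  0.0029 0.0644]
```

View pics/s11.png

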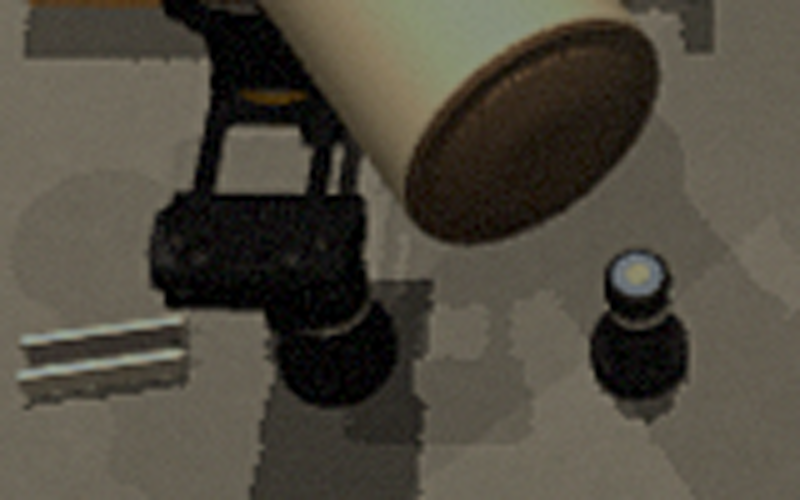

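Call:
arm_command(
  rows=[
    {"delta_rot": [0,0.2,0],"translation": [0.0025,0.0025,0.03],"claw": 100},
    {"delta_rot": [0,0,0],"translation": [0.001,0,0.03],"claw": 100},
    {"delta_rot": [0,0,0],"translation": [0,0,0.004],"claw": 100},
    {"delta_rot": [0,0,0],"translation": [0,0,0.001],"claw": 60},
  ],
)

```text
t: 17.9
tool_pos: [0.6176, 0.3314, 0.0449]
eef_rot: [0.007, -0.062, 0.998, 0.004]
ft_force: [0.5, 0.7, 0.3]
grip_width: 0.0824
```

Run:
```python
from h import *
plan([.6134,.331,.036],97.2)
```

```text
t 17.9 tcp [0.6176 0.3314 0.0449] ydeg 97.1 F [0.493  0.6623 0.3326] w 0.0824 j [ 0.7236  0.6536 -0.0049  0.0029 -0.8964 -2.1718]
rotvec [ 0.4065  0.8282 -0.0739] shift in final frame [0.0042 0.0001 0.0089] in current frame [0.0043 0.     0.0089]
```

Call:
arm_command(
  rows=[
    {"delta_rot": [0.3,0.8,0],"translation": [0.0045,0,0.009],"claw": 60},
    {"delta_rot": [0,0,0],"translation": [0.0005,0,0.001],"claw": 60},
    {"delta_rot": [0,0,0],"translation": [0,0,0.001],"claw": 55},
  ],
)

```text
t: 18.27
tool_pos: [0.614, 0.3318, 0.0368]
eef_rot: [0.002, -0.062, 0.998, 0.002]
ft_force: [0.9, 0.2, -0.2]
grip_width: 0.0551
```

Run:
```python
from h import *
plan([.6134,.331,.036],97.2)
```

```text
t 18.27 tcp [0.614  0.3318 0.0368] ydeg 97.1 F [ 0.9073  0.216  -0.1609] w 0.0551 j [ 0.726   0.6628 -0.0089 -0.0013 -0.8932 -2.1714]
rotvec [ 0.242   0.2521 -0.0591] shift in final frame [ 0.0007 -0.0008  0.0008] in current frame [ 0.0007 -0.0008  0.0008]
```

Call:
arm_command(
  rows=[
    {"delta_rot": [0.1,0.2,0],"translation": [0.001,-0.001,0.001],"claw": 0},
    {"delta_rot": [0,0,0],"translation": [0,0,0.0005],"claw": 0},
    {"delta_rot": [0,0,0],"translation": [0,0,0.0005],"claw": 0},
    {"delta_rot": [0,0,0],"translation": [0,0,0],"claw": 0},
  ],
)

```text
t: 18.77
tool_pos: [0.6132, 0.3306, 0.0358]
eef_rot: [0.0, -0.062, 0.998, 0.001]
ft_force: [0.0, -1.0, -0.2]
grip_width: 0.0395
```

Run:
```python
from h import *
plan([.5604,.0592,.2],97.2)
```

```text
t 18.77 tcp [0.6132 0.3306 0.0358] ydeg 97.2 F [ 0.0273 -1.0192 -0.2354] w 0.0395 j [ 0.7254  0.6637 -0.01   -0.0016 -0.895  -2.1703]
rotvec [ 0.1296  0.0599 -0.0463] shift in final frame [ 0.0864 -0.2627 -0.1642] in current frame [ 0.086  -0.2624 -0.1649]
```

Call:
arm_command(
  rows=[
    {"delta_rot": [0,0,0],"translation": [0,0,-0.03],"claw": 0},
    {"delta_rot": [0,0,0],"translation": [0,0,-0.05],"claw": 0},
    {"delta_rot": [0,0,0],"translation": [0,0,-0.05],"claw": 0},
    {"delta_rot": [0,0,0],"translation": [0.005,-0.02,-0.04],"claw": 0},
    {"delta_rot": [0,0,0],"translation": [0.015,-0.045,0],"claw": 0},
    {"delta_rot": [0,0,0],"translation": [0.017,-0.05,0],"claw": 0},
    {"delta_rot": [0,0,0],"translation": [0.017,-0.05,0],"claw": 0},
    {"delta_rot": [0,0,0],"translation": [0.017,-0.05,0],"claw": 0},
    {"delta_rot": [0,0,0],"translation": [0.01,-0.03,0],"claw": 0},
    {"delta_rot": [0,0,0],"translation": [0,0,0],"claw": 0},
  ],
)

```text
t: 20.02
tool_pos: [0.5593, 0.0703, 0.2037]
eef_rot: [-0.003, -0.062, 0.998, 0.001]
ft_force: [0.5, 0.2, -1.4]
grip_width: 0.0399
```

Run:
```python
from h import *
plan([.5604,.0592,.11],97.2)
```

```text
t 20.02 tcp [0.5593 0.0703 0.2037] ydeg 97.1 F [ 0.4638  0.1657 -1.3949] w 0.0399 j [ 0.4106  0.2987 -0.1682 -0.0037 -1.1096 -1.8552]
rotvec [ 0.0928 -0.3623 -0.0696] shift in final frame [ 0.0003 -0.0112  0.0937] in current frame [-0.0003 -0.0113  0.0937]
```

Call:
arm_command(
  rows=[
    {"delta_rot": [0.1,-0.3,0],"translation": [0.001,-0.011,0.04],"claw": 0},
    {"delta_rot": [0,0,0],"translation": [0.001,0,0.04],"claw": 0},
    {"delta_rot": [0,0,0],"translation": [0,0,0.013],"claw": 0},
    {"delta_rot": [0,0,0],"translation": [0,0,0.001],"claw": 0},
    {"delta_rot": [0,0,0],"translation": [0,0,0.001],"claw": 0},
  ],
)

```text
t: 20.65
tool_pos: [0.5619, 0.0621, 0.1082]
eef_rot: [0.003, -0.063, 0.998, 0.001]
ft_force: [-0.2, 1.2, -1.5]
grip_width: 0.0399
```

Run:
```python
from h import *
plan([.5604,.0592,.11],97.2)
crop("side",200,140,320,260,5,"s12")
```

```text
t 20.65 tcp [0.5619 0.0621 0.1082] ydeg 97.3 F [-0.1961  1.1586 -1.4884] w 0.0399 j [ 0.3968  0.3903 -0.2996  0.0004 -0.8748 -1.841 ]
rotvec [0.0755 0.344  0.069 ] shift in final frame [ 0.0018 -0.0027 -0.0018] in current frame [ 0.0018 -0.0027 -0.0018]
```

View pics/s12.png

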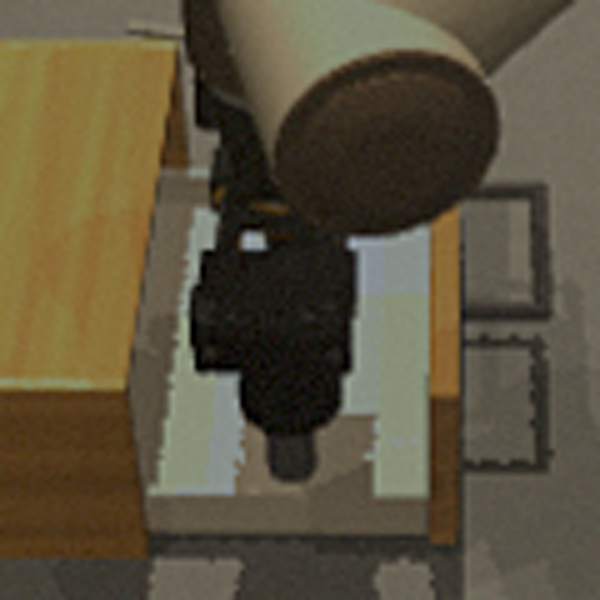

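Run:
```python
from h import *
def ss(u,v):return (200+u/5-.4,140+v/5-.4)
a=ss(240,437);b=ss(343,0)
print(fitcollar("side",a[0],b[0],a[1],.0724,.028,(.56,.06)))
# post base: cylinder bottom edge & width
def f(p):
    q=proj("side",np.r_[ring(*p,.018,.0135)]);return [q[:,0].min()-ss(268,0)[0],q[:,0].max()-ss(317,0)[0],q[:,1].max()-ss(0,484)[1]]
s=least_squares(f,(.56,.06),x_scale=.01);print(s.x,s.fun)
plan([.5604,.0592,.11],97.2)
```

```text
(array([0.563 , 0.0621]), array([-0.4119,  0.4153, -0.0198]))
[0.5655 0.061 ] [-0.0235  0.0235 -0.0005]
t 20.7 tcp [0.5618 0.0621 0.1082] ydeg 97.3 F [-0.0423  0.0822 -0.7457] w 0.0397 j [ 0.3967  0.3902 -0.2997  0.0003 -0.8746 -1.8411]
rotvec [0.0851 0.3512 0.0553] shift in final frame [ 0.0018 -0.0027 -0.0018] in current frame [ 0.0018 -0.0027 -0.0018]
```

Call:
arm_command(
  rows=[
    {"delta_rot": [0,0.3,0],"translation": [0.0005,-0.002,0.01],"claw": 0},
    {"delta_rot": [0,0,0],"translation": [0.0005,0,0.006],"claw": 0},
    {"delta_rot": [0,0,0],"translation": [0,0,0.004],"claw": 0},
  ],
)

```text
t: 21.08
tool_pos: [0.5625, 0.0605, 0.0892]
eef_rot: [0.002, -0.063, 0.998, 0.001]
ft_force: [-0.5, 1.3, -1.3]
grip_width: 0.0395
```

Run:
```python
from h import *
plan([.5615,.06,.053],97.2)
crop("side",200,140,320,260,5,"s13")
```

```text
t 21.07 tcp [0.5625 0.0605 0.0892] ydeg 97.3 F [-0.4574  1.3333 -1.3462] w 0.0395 j [ 0.3929  0.4145 -0.3174 -0.0015 -0.8333 -1.8357]
rotvec [0.1441 0.2933 0.077 ] shift in final frame [ 0.0011 -0.0004  0.0362] in current frame [ 0.0013 -0.0005  0.0361]
```

View pics/s13.png

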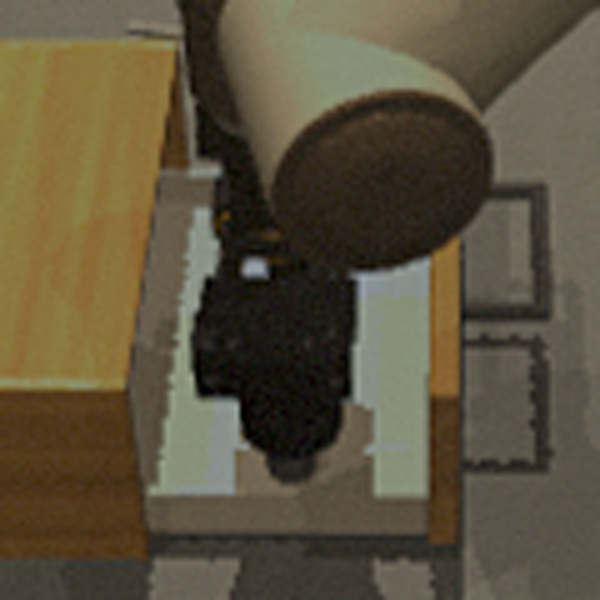

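Call:
arm_command(
  rows=[
    {"delta_rot": [0,0.2,0],"translation": [0.001,0,0.01],"claw": 0},
    {"delta_rot": [0,0,0],"translation": [0,0,0.01],"claw": 0},
  ],
)

```text
t: 21.38
tool_pos: [0.5631, 0.0603, 0.0689]
eef_rot: [0.002, -0.064, 0.998, 0.001]
ft_force: [0.2, -0.6, -0.6]
grip_width: 0.0399
```

Run:
```python
from h import *
plan([.5615,.06,.053],97.2)
```

```text
t 21.38 tcp [0.5631 0.0603 0.0689] ydeg 97.3 F [ 0.2386 -0.5561 -0.6159] w 0.0399 j [ 0.3923  0.4413 -0.3362 -0.0011 -0.7878 -1.8346]
rotvec [0.1262 0.2908 0.1179] shift in final frame [ 0.0017 -0.0001  0.0159] in current frame [ 0.0017 -0.0002  0.0159]
```

Call:
arm_command(
  rows=[
    {"delta_rot": [0,0.3,0],"translation": [0.0015,0,0.01],"claw": 0},
    {"delta_rot": [0,0,0],"translation": [0,0,0.006],"claw": 0},
    {"delta_rot": [0,0,0],"translation": [0,0,0.004],"claw": 0},
  ],
)

```text
t: 21.75
tool_pos: [0.567, 0.0608, 0.0534]
eef_rot: [0.005, -0.066, 0.998, 0.001]
ft_force: [-2.8, -1.8, 27.7]
grip_width: 0.0398
```

Run:
```python
from h import *
plan([.5615,.06,.053],97.2)
```

```text
t 21.75 tcp [0.567  0.0608 0.0534] ydeg 97.5 F [-2.7761 -1.8469 27.6666] w 0.0398 j [ 0.392   0.4653 -0.3461  0.0032 -0.7495 -1.8336]
rotvec [0.0268 0.5764 0.3407] shift in final frame [ 0.0056 -0.0001  0.0004] in current frame [ 0.0056 -0.0001  0.0003]
```

Call:
arm_command(
  rows=[
    {"delta_rot": [0,0,0],"translation": [0,0,0],"claw": 65},
    {"delta_rot": [0,0,0],"translation": [0.003,0,0],"claw": 65},
    {"delta_rot": [0,0,0],"translation": [0,0,0],"claw": 65},
    {"delta_rot": [0,0,0],"translation": [0,0,-0.03],"claw": 65},
    {"delta_rot": [0,0,0],"translation": [0,0,-0.05],"claw": 65},
    {"delta_rot": [0,0,0],"translation": [0,0,-0.05],"claw": 65},
    {"delta_rot": [0,0,0],"translation": [0,0.03,-0.03],"claw": 100},
    {"delta_rot": [0,0,0],"translation": [0.02,0.06,0],"claw": 100},
    {"delta_rot": [0,0,0],"translation": [0.02,0.06,0],"claw": 100},
  ],
)

```text
t: 22.88
tool_pos: [0.4999, 0.2035, 0.213]
eef_rot: [-0.002, -0.061, 0.998, 0.0]
ft_force: [1.1, 0.6, -0.2]
grip_width: 0.079
```

Run:
```python
from h import *
plan([.4738,.313,.12],97.2)
s=capture("side")[:,:,::-1];t=capture("top")[:,:,::-1]
cv2.imwrite("pics/s14f.png",s);cv2.imwrite("pics/t14f.png",t)
crop("top",150,130,350,270,4,"t14",t)
```

```text
t 22.88 tcp [0.4999 0.2035 0.213 ] ydeg 97.0 F [ 1.1425  0.6415 -0.1749] w 0.0790 j [ 0.6859  0.2493 -0.2132 -0.0026 -1.1114 -2.133 ]
rotvec [ 0.0192 -0.2162 -0.1776] shift in final frame [0.0122 0.1119 0.093 ] in current frame [0.0122 0.1118 0.0931]
```

View pics/s14f.png

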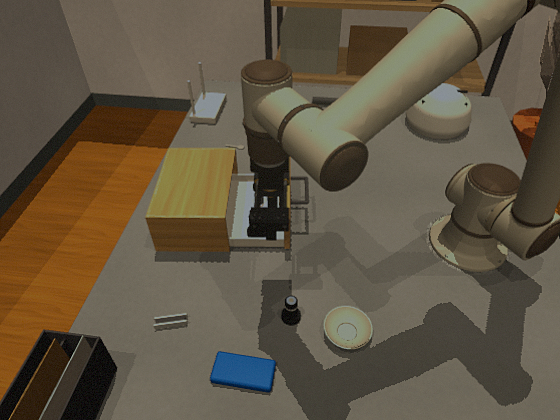

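View pics/t14.png

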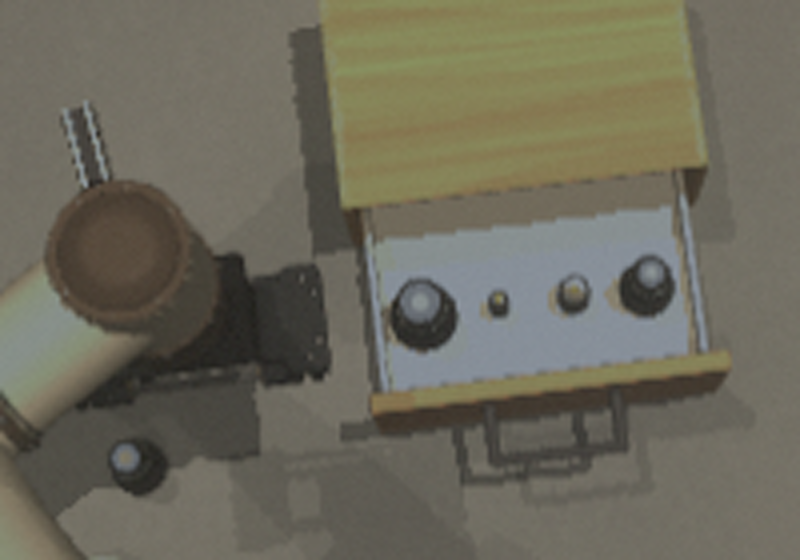

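The remaining slim light has been knocked: it's now at side (291,300) and top (181,244). Re-measuring it.

Run:
```python
from h import *
s=avg("side",3);t=avg("top",3)
crop("side",265,280,325,335,10,"s15",s);crop("top",160,220,220,275,10,"t15",t)
plan([.44,.30,.12],97.2)
```

```text
t 23.27 tcp [0.5013 0.2013 0.2128] ydeg 97.0 F [0.0032 0.3513 0.0646] w 0.0870 j [ 0.6812  0.2504 -0.2123 -0.002  -1.1117 -2.1287]
rotvec [-0.0232 -0.2325 -0.191 ] shift in final frame [0.0484 0.1056 0.0928] in current frame [0.0484 0.1055 0.093 ]
```

View pics/s15.png

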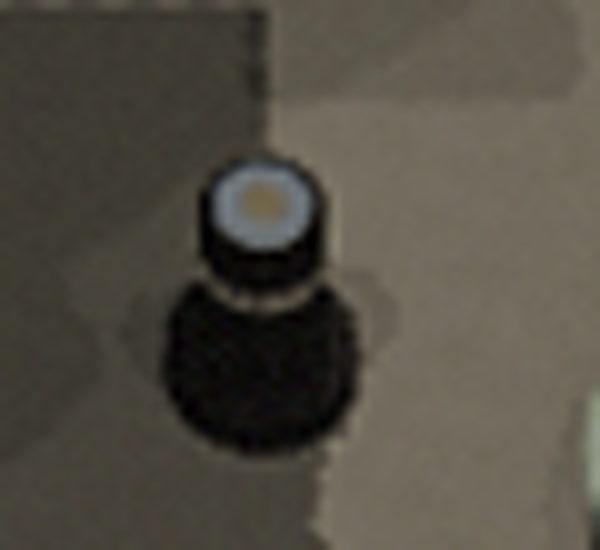

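View pics/t15.png

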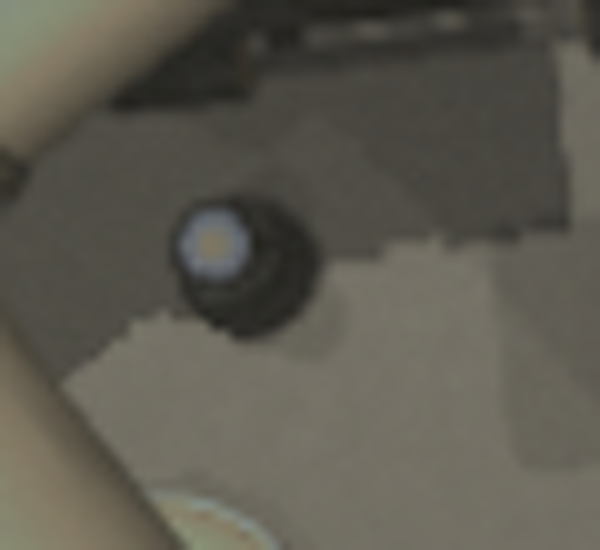

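Run:
```python
from h import *
print(plane("side",[(265+26.2-.45,280+20.7-.45)],.068),plane("top",[(160+21.3-.45,220+24.4-.45)],.068))
print(plane("top",[(176-20,287),(176+18,287),(176,270)],.028))
```

```text
[[0.4466 0.2977 0.068 ]] [[0.4425 0.297  0.068 ]]
[[0.3065 0.3828 0.028 ]
 [0.3075 0.2581 0.028 ]
 [0.3621 0.3183 0.028 ]]
```

Run:
```python
from h import *
plan([.4445,.2973,.12],97.2)
```

```text
t 23.27 tcp [0.5013 0.2013 0.2128] ydeg 97.0 F [0.0032 0.3513 0.0646] w 0.0870 j [ 0.6812  0.2504 -0.2123 -0.002  -1.1117 -2.1287]
rotvec [-0.0232 -0.2325 -0.191 ] shift in final frame [0.0443 0.1023 0.0928] in current frame [0.0442 0.1022 0.093 ]
```

Call:
arm_command(
  rows=[
    {"delta_rot": [0,-0.2,-0.2],"translation": [0.022,0.05,0],"claw": 100},
    {"delta_rot": [0,0,0],"translation": [0.022,0.05,0.03],"claw": 100},
    {"delta_rot": [0,0,0],"translation": [0,0,0.04],"claw": 100},
    {"delta_rot": [0,0,0],"translation": [0,0,0.02],"claw": 100},
    {"delta_rot": [0,0,0],"translation": [0,0,0.001],"claw": 100},
  ],
)

```text
t: 23.9
tool_pos: [0.4484, 0.293, 0.1195]
eef_rot: [0.001, -0.057, 0.998, 0.0]
ft_force: [-0.2, -0.6, 1.3]
grip_width: 0.087
```

Run:
```python
from h import *
plan([.4445,.2973,.08],97.2)
```

```text
t 23.9 tcp [0.4484 0.293  0.1195] ydeg 96.5 F [-0.1737 -0.5933  1.3263] w 0.0870 j [ 0.8822  0.3344 -0.3553  0.0009 -0.8803 -2.3401]
rotvec [ 0.0022  0.0607 -0.6974] shift in final frame [0.0033 0.0048 0.0395] in current frame [0.0034 0.0047 0.0395]
```

Call:
arm_command(
  rows=[
    {"delta_rot": [0,0,-0.7],"translation": [0.0035,0.0045,0.01],"claw": 100},
    {"delta_rot": [0,0,0],"translation": [0.0005,0,0.03],"claw": 100},
    {"delta_rot": [0,0,0],"translation": [0.001,0,0.03],"claw": 60},
    {"delta_rot": [0,0,0],"translation": [0.001,0,0.01],"claw": 60},
    {"delta_rot": [0,0,0],"translation": [0,0,0.003],"claw": 55},
  ],
)

```text
t: 24.52
tool_pos: [0.4458, 0.2982, 0.038]
eef_rot: [0.004, -0.062, 0.998, 0.003]
ft_force: [-0.0, -0.3, 0.0]
grip_width: 0.0649
```

Run:
```python
from h import *
plan([.4445,.2973,.036],97.2)
```

```text
t 24.52 tcp [0.4458 0.2982 0.038 ] ydeg 97.1 F [-0.0014 -0.2725  0.047 ] w 0.0649 j [ 0.893   0.4423 -0.4447  0.0027 -0.6731 -2.3424]
rotvec [ 0.3553  0.5057 -0.1215] shift in final frame [ 0.0014 -0.0007  0.002 ] in current frame [ 0.0015 -0.0007  0.0019]
```

Call:
arm_command(
  rows=[
    {"delta_rot": [0.3,0.5,0],"translation": [0.002,-0.0005,0.002],"claw": 50},
    {"delta_rot": [0,0,0],"translation": [0,0,0.001],"claw": 0},
    {"delta_rot": [0,0,0],"translation": [0,0,0.0005],"claw": 0},
    {"delta_rot": [0,0,0],"translation": [0,0,0.0005],"claw": 0},
    {"delta_rot": [0,0,0],"translation": [0,0,0.0005],"claw": 0},
    {"delta_rot": [0,0,0],"translation": [0,0,0],"claw": 0},
    {"delta_rot": [0,0,0],"translation": [0,0,0],"claw": 0},
  ],
)

```text
t: 25.4
tool_pos: [0.4451, 0.2988, 0.0365]
eef_rot: [0.002, -0.062, 0.998, 0.002]
ft_force: [-0.0, -0.5, 0.9]
grip_width: 0.0292
```

Run:
```python
from h import *
plan([.5675,-.002,.2],97.2)
```

```text
t 25.4 tcp [0.4451 0.2988 0.0365] ydeg 97.1 F [-0.0314 -0.5119  0.8503] w 0.0292 j [ 0.8936  0.4463 -0.4413 -0.0006 -0.6775 -2.3399]
rotvec [ 0.2413  0.2198 -0.095 ] shift in final frame [-0.0837 -0.3137 -0.1635] in current frame [-0.0848 -0.3129 -0.1645]
```

Call:
arm_command(
  rows=[
    {"delta_rot": [0,0,0],"translation": [0,0,-0.03],"claw": 0},
    {"delta_rot": [0,0,0],"translation": [0,0,-0.05],"claw": 0},
    {"delta_rot": [0,0,0],"translation": [0,0,-0.05],"claw": 0},
    {"delta_rot": [0,0,0],"translation": [0,0,-0.04],"claw": 0},
    {"delta_rot": [0,0,0],"translation": [-0.014,-0.05,-0.005],"claw": 0},
    {"delta_rot": [0,0,0],"translation": [-0.014,-0.055,0],"claw": 0},
    {"delta_rot": [0,0,0],"translation": [-0.014,-0.055,0],"claw": 0},
    {"delta_rot": [0,0,0],"translation": [-0.014,-0.055,0],"claw": 0},
    {"delta_rot": [0,0,0],"translation": [-0.014,-0.05,0],"claw": 0},
    {"delta_rot": [0,0,0],"translation": [-0.01,-0.04,0],"claw": 0},
  ],
)

```text
t: 26.65
tool_pos: [0.5643, 0.0003, 0.2124]
eef_rot: [0.001, -0.065, 0.998, 0.002]
ft_force: [0.1, 0.6, -0.8]
grip_width: 0.0293
```

Run:
```python
from h import *
plan([.5675,-.0015,.15],97.2)
```

```text
t 26.65 tcp [0.5643 0.0003 0.2124] ydeg 97.5 F [ 0.1049  0.6027 -0.7854] w 0.0293 j [ 0.2853  0.2887 -0.1591 -0.0047 -1.1202 -1.7238]
rotvec [0.2627 0.1242 0.2607] shift in final frame [-0.0029 -0.0022  0.0624] in current frame [-0.0028 -0.0025  0.0624]
```

Call:
arm_command(
  rows=[
    {"delta_rot": [0.2,0.1,0.2],"translation": [-0.002,-0.002,0.04],"claw": 0},
    {"delta_rot": [0,0,0],"translation": [0.001,0,0.04],"claw": 0},
    {"delta_rot": [0,0,0],"translation": [0,0,0.02],"claw": 0},
    {"delta_rot": [0,0,0],"translation": [0,0,0.001],"claw": 0},
  ],
)

```text
t: 27.15
tool_pos: [0.5664, -0.0053, 0.1067]
eef_rot: [-0.0, -0.059, 0.998, 0.001]
ft_force: [0.0, 0.1, -1.1]
grip_width: 0.0288
```

Run:
```python
from h import *
plan([.5675,-.0015,.1],97.2)
crop("side",200,120,320,240,5,"s16")
```

```text
t 27.15 tcp [ 0.5664 -0.0053  0.1067] ydeg 96.8 F [ 0.0234  0.0535 -1.0597] w 0.0288 j [ 0.2759  0.3966 -0.2925 -0.0019 -0.8816 -1.7264]
rotvec [ 0.0843 -0.0099 -0.3812] shift in final frame [-0.0015  0.0036  0.0067] in current frame [-0.0015  0.0036  0.0067]
```

View pics/s16.png

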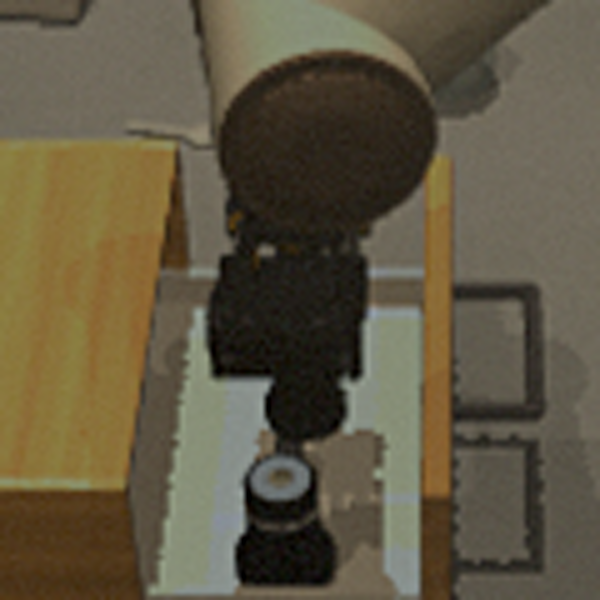

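Run:
```python
from h import *
def ss(u,v):return (200+u/5-.4,120+v/5-.4)
a=ss(265,441);b=ss(346.5,0)
print(fitcollar("side",a[0],b[0],a[1],.0702,.023,(.56,.06)))
print(proj("side",[[.569,-.0015,.058],[.569,-.0015,.05]])*1, (np.array(proj("side",[[.569,-.0015,.058],[.569,-.0015,.04]]))-[200,120]+.4)*5)
crop("side",235,190,285,240,14,"s17")
crop("top",200,170,340,240,5,"t17")
```

```text
(array([ 0.5674, -0.0067]), array([-0.2837,  0.2859, -0.0112]))
[[260.1864 206.3845]
 [260.3025 208.4382]] [[302.9322 433.9224]
 [304.2303 456.897 ]]
```

View pics/s17.png

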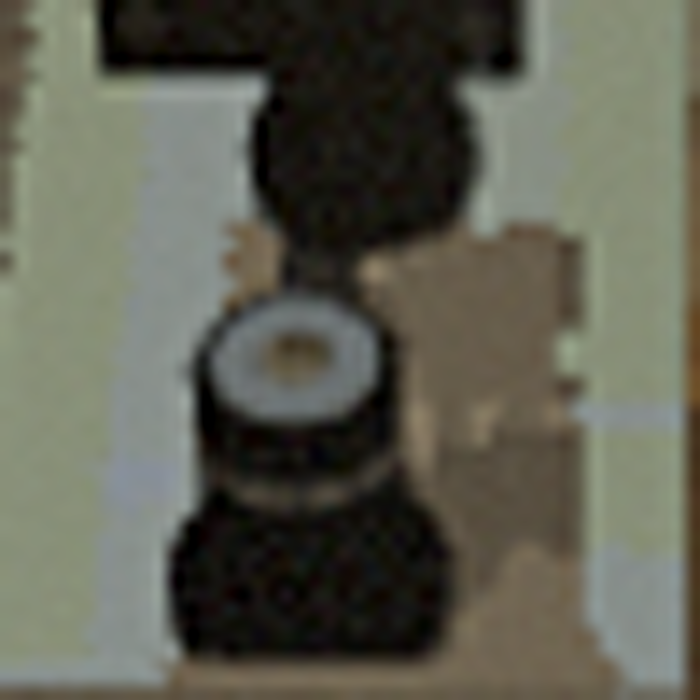

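View pics/t17.png

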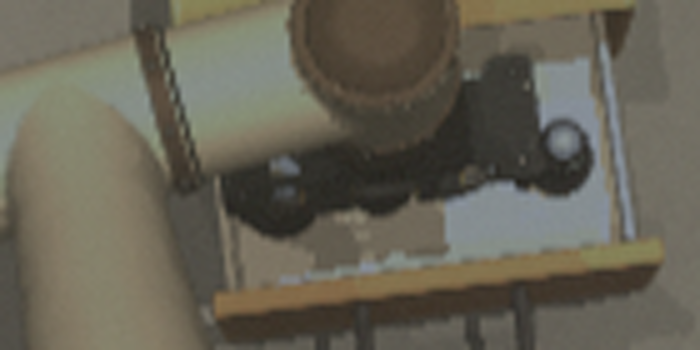

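Run:
```python
from h import *
u=235+297/14-.46;v=190+358/14-.46
P=plane("side",[(u,v)],.086);print("wide a now",P)
a=.1264;d=np.array([np.sin(a),-np.cos(a)])*.062
print("slim a now (side frame)",P[0,:2]+d)
t=cv2.imread("pics/t17.png")
print(plane("top",[(200+563/5-.4,170+138/5-.4)],.086), "slimb now top")
print(proj("side",[[.5765,-.0015,.05]]))
```

```text
wide a now [[0.5688 0.0608 0.086 ]]
slim a now (side frame) [ 0.5766 -0.0007]
[[ 0.5902 -0.1228  0.086 ]] slimb now top
[[257.6603 208.1925]]
```

Run:
```python
from h import *
plan([.5755,-.0,.1],97.2)
```

```text
t 27.3 tcp [ 0.5684 -0.0047  0.1096] ydeg 96.9 F [ 1.415   0.3788 -0.6472] w 0.0290 j [ 0.2762  0.3936 -0.2893 -0.0011 -0.882  -1.7264]
rotvec [ 0.0987  0.3265 -0.3296] shift in final frame [-0.0076  0.0038  0.0096] in current frame [-0.0076  0.0038  0.0096]
```

Call:
arm_command(
  rows=[
    {"delta_rot": [0,0.3,-0.3],"translation": [-0.0075,0.004,0.004],"claw": 0},
    {"delta_rot": [0,0,0],"translation": [0,0,0.001],"claw": 0},
    {"delta_rot": [0,0,0],"translation": [0,0,0.001],"claw": 0},
  ],
)

```text
t: 27.68
tool_pos: [0.5778, 0.0013, 0.1061]
eef_rot: [0.003, -0.063, 0.998, 0.001]
ft_force: [-0.0, -0.3, -1.3]
grip_width: 0.029
```

Run:
```python
from h import *
plan([.5755,-.0,.1],97.2)
crop("side",235,190,285,240,14,"s18")
```

```text
t 27.68 tcp [0.5778 0.0013 0.1061] ydeg 97.2 F [-0.0359 -0.3311 -1.3239] w 0.0290 j [ 0.2818  0.4115 -0.2697 -0.0018 -0.8833 -1.725 ]
rotvec [0.133  0.3466 0.0454] shift in final frame [ 0.0024 -0.001   0.0061] in current frame [ 0.0025 -0.0011  0.006 ]
```

View pics/s18.png

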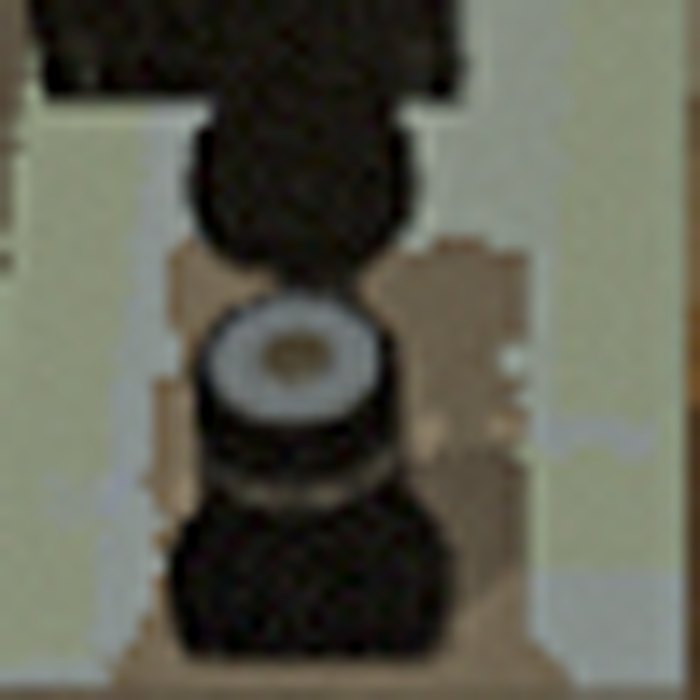

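Call:
arm_command(
  rows=[
    {"delta_rot": [0,0.3,0],"translation": [0.003,-0.001,0.004],"claw": 0},
    {"delta_rot": [0,0,0],"translation": [0.0005,0,0.004],"claw": 0},
    {"delta_rot": [0,0,0],"translation": [0.0005,0,0.003],"claw": 0},
  ],
)

```text
t: 28.1
tool_pos: [0.5734, -0.0003, 0.0944]
eef_rot: [0.0, -0.063, 0.998, 0.001]
ft_force: [-0.2, 0.3, -1.2]
grip_width: 0.0293
```

Run:
```python
from h import *
plan([.5755,-.0,.09],97.2)
crop("side",235,190,285,240,14,"s19")
```

```text
t 28.1 tcp [ 0.5734 -0.0003  0.0944] ydeg 97.2 F [-0.1618  0.3282 -1.2182] w 0.0293 j [ 0.2805  0.4213 -0.2884 -0.0031 -0.8602 -1.7231]
rotvec [0.1403 0.0247 0.0329] shift in final frame [-0.0021  0.0001  0.0044] in current frame [-0.0021  0.0001  0.0044]
```

View pics/s19.png

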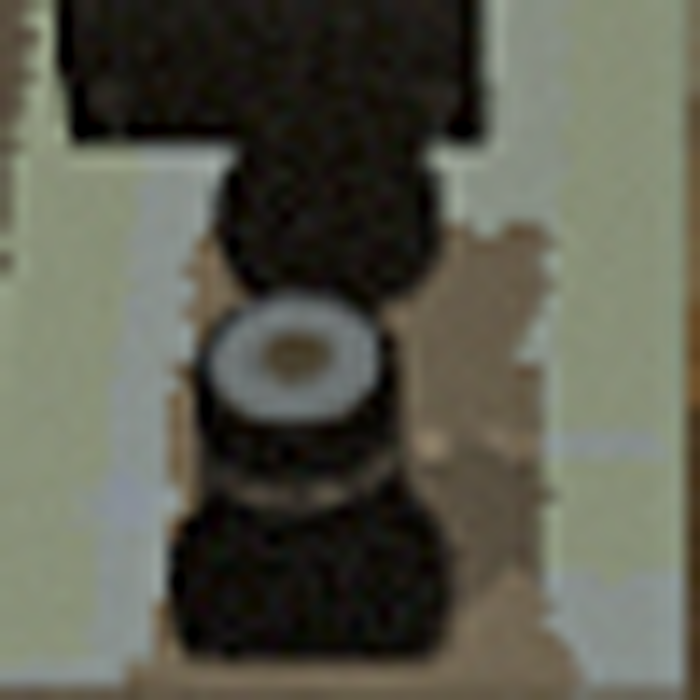

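Call:
arm_command(
  rows=[
    {"delta_rot": [0,0,0],"translation": [-0.0015,0,0.004],"claw": 0},
    {"delta_rot": [0,0,0],"translation": [0.0005,0,0.006],"claw": 0},
  ],
)

```text
t: 28.4
tool_pos: [0.5753, -0.0003, 0.0841]
eef_rot: [0.001, -0.063, 0.998, 0.001]
ft_force: [1.5, -0.4, 0.4]
grip_width: 0.0292
```

Run:
```python
from h import *
plan([.5753,-.0,.054],97.2)
```

```text
t 28.4 tcp [ 0.5753 -0.0003  0.0841] ydeg 97.3 F [ 1.4524 -0.408   0.3548] w 0.0292 j [ 0.2801  0.4358 -0.2961 -0.0023 -0.8364 -1.7227]
rotvec [0.1205 0.1275 0.0556] shift in final frame [-0.0001  0.0003  0.0301] in current frame [-0.      0.0002  0.0301]
```

Bottom is at about 0.048, below the tip, with little force, so it's engaged. Continuing down.

Call:
arm_command(
  rows=[
    {"delta_rot": [0,0.2,0],"translation": [0.0005,0,0.01],"claw": 0},
    {"delta_rot": [0,0,0],"translation": [0.0005,0,0.01],"claw": 0},
  ],
)

```text
t: 28.65
tool_pos: [0.5757, -0.0004, 0.0636]
eef_rot: [0.001, -0.063, 0.998, 0.001]
ft_force: [1.2, -1.4, -0.7]
grip_width: 0.029
```

Call:
arm_command(
  rows=[
    {"delta_rot": [0,0,0],"translation": [0.0005,0,0.008],"claw": 0},
    {"delta_rot": [0,0.2,0],"translation": [0.002,0,0.005],"claw": 0},
    {"delta_rot": [0,0.2,0],"translation": [0.002,0,0.003],"claw": 0},
  ],
)

```text
t: 29.02
tool_pos: [0.5782, -0.0004, 0.0543]
eef_rot: [0.005, -0.066, 0.998, -0.0]
ft_force: [-1.9, 0.5, 12.1]
grip_width: 0.0288
```

Run:
```python
from h import *
plan([.5753,-.0,.054],97.2)
```

```text
t 29.02 tcp [ 0.5782 -0.0004  0.0543] ydeg 97.6 F [-1.8693  0.5264 12.1258] w 0.0288 j [ 0.2807  0.4751 -0.325   0.0037 -0.7617 -1.7212]
rotvec [-0.0661  0.534   0.4155] shift in final frame [0.0028 0.0008 0.0003] in current frame [0.0028 0.0008 0.0003]
```

Call:
arm_command(
  rows=[
    {"delta_rot": [0,0,0],"translation": [0,0,0],"claw": 46},
    {"delta_rot": [0,0,0],"translation": [0.002,0,0],"claw": 46},
    {"delta_rot": [0,0,0],"translation": [0,0,0],"claw": 46},
    {"delta_rot": [0,0,0],"translation": [0,0,-0.03],"claw": 46},
    {"delta_rot": [0,0,0],"translation": [0,0,-0.05],"claw": 46},
    {"delta_rot": [0,0,0],"translation": [0,0,-0.05],"claw": 46},
    {"delta_rot": [0,0,0],"translation": [0.02,0.05,-0.03],"claw": 45},
    {"delta_rot": [0,0,0],"translation": [0.03,0.06,0],"claw": 45},
    {"delta_rot": [0,0,0],"translation": [0.03,0.06,0],"claw": 45},
    {"delta_rot": [0,0,0],"translation": [0.02,0.06,0],"claw": 45},
  ],
)

```text
t: 30.28
tool_pos: [0.446, 0.2077, 0.2133]
eef_rot: [-0.003, -0.061, 0.998, -0.0]
ft_force: [1.2, 1.3, 0.4]
grip_width: 0.0389
```

Run:
```python
from h import *
plan([.44,-.05,.2],187.2)
s=capture("side")[:,:,::-1];t=capture("top")[:,:,::-1]
cv2.imwrite("pics/s20f.png",s);cv2.imwrite("pics/t20f.png",t)
crop("side",190,140,330,260,5,"s20",s);crop("top",220,150,350,250,6,"t20",t)
```

```text
t 30.27 tcp [0.446  0.2077 0.2133] ydeg 97.0 F [1.234  1.3323 0.38  ] w 0.0389 j [ 0.7647  0.1677 -0.3191 -0.0035 -1.088  -2.2113]
rotvec [  0.2297  -0.2257 -90.1767] shift in final frame [0.2549 0.0382 0.0133] in current frame [ 0.0374 -0.255   0.0135]
```

View pics/s20.png

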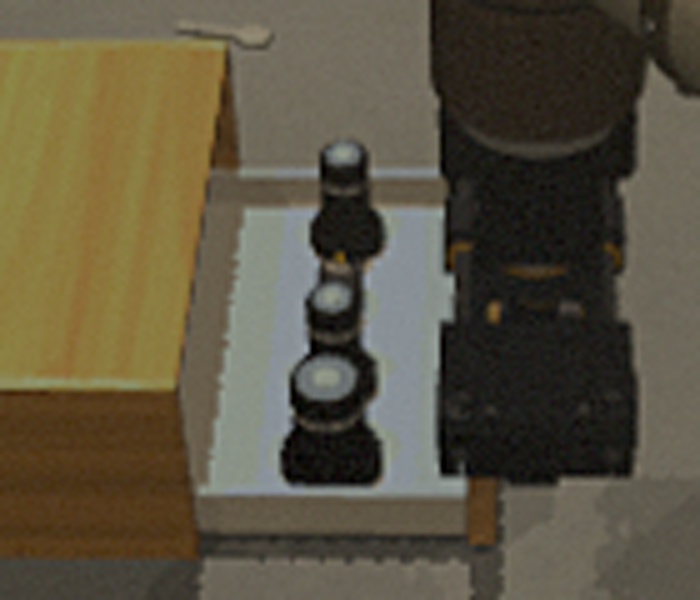

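View pics/t20.png

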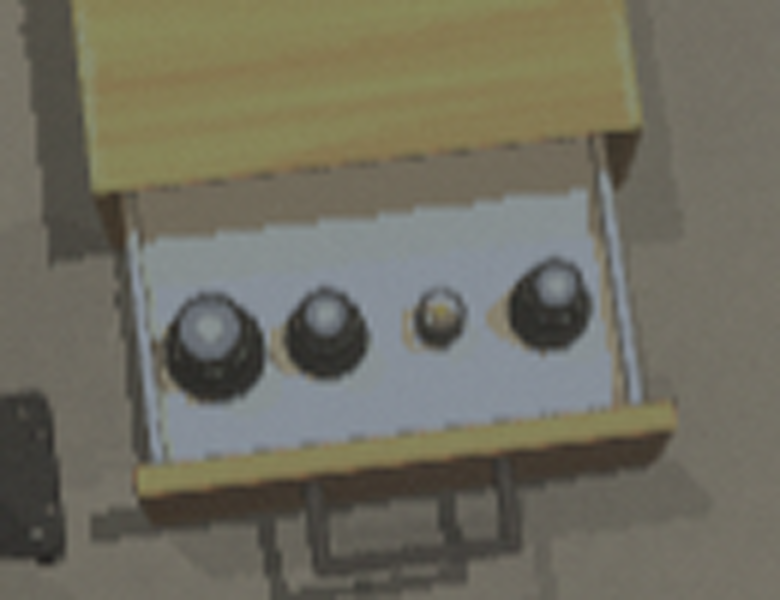

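Run:
```python
from h import *
S={"wide":(325,378),"slimA":(332,297),"slimB":(343,155)};T={"wide":(211,328),"slimA":(325,312),"slimB":(556,284)}
for k in S:
    a=(190+S[k][0]/5-.4,140+S[k][1]/5-.4);b=(220+T[k][0]/6-.4,150+T[k][1]/6-.4)
    for z in(.08,.086,.092):
        p,q=plane("side",[a],z)[0],plane("top",[b],z)[0];print(k,z,p[:2],q[:2],(p-q)[:2])
```

```text
wide 0.08 [0.5731 0.0557] [0.5687 0.0608] [ 0.0044 -0.005 ]
wide 0.086 [0.5718 0.0615] [0.5675 0.0605] [0.0043 0.001 ]
wide 0.092 [0.5704 0.0674] [0.5663 0.0602] [0.0041 0.0071]
slimA 0.08 [ 0.5807 -0.0066] [0.5773 0.0001] [ 0.0034 -0.0067]
slimA 0.086 [ 0.5793 -0.0003] [0.5761 0.    ] [ 0.0032 -0.0003]
slimA 0.092 [0.5779 0.0059] [ 0.5748 -0.    ] [0.0031 0.006 ]
slimB 0.08 [ 0.5963 -0.1284] [ 0.5924 -0.1234] [ 0.0039 -0.005 ]
slimB 0.086 [ 0.5947 -0.1213] [ 0.5911 -0.123 ] [0.0036 0.0018]
slimB 0.092 [ 0.5932 -0.1141] [ 0.5898 -0.1226] [0.0034 0.0085]
```

Run:
```python
from h import *
plan([.40,-.054,.2],97.2)
```

```text
t 30.38 tcp [0.4453 0.2106 0.2132] ydeg 97.5 F [ 0.1915 -0.37   -0.2074] w 0.0394 j [ 0.7698  0.1687 -0.3178 -0.0041 -1.0878 -2.2085]
rotvec [ 0.0434 -0.2872  0.2588] shift in final frame [ 0.0781 -0.2569  0.0132] in current frame [ 0.0792 -0.2565  0.0134]
```

Call:
arm_command(
  rows=[
    {"delta_rot": [0,0,0],"translation": [0.02,-0.03,0],"claw": 0},
    {"delta_rot": [0,0,0],"translation": [0.02,-0.05,0],"claw": 0},
    {"delta_rot": [0,0,0],"translation": [0.02,-0.05,0],"claw": 0},
    {"delta_rot": [0,0,0],"translation": [0.015,-0.05,0],"claw": 0},
    {"delta_rot": [0,0,0],"translation": [0,-0.05,0],"claw": 0},
    {"delta_rot": [0,0,0],"translation": [0,-0.03,0],"claw": 0},
    {"delta_rot": [0,0,0],"translation": [0,0,0],"claw": 0},
  ],
)

```text
t: 31.25
tool_pos: [0.4006, -0.0654, 0.2104]
eef_rot: [-0.006, -0.067, 0.998, -0.001]
ft_force: [-1.3, -0.1, -0.2]
grip_width: 0.0007
```

Run:
```python
from h import *
plan([.405,-.054,.075],97.2)
crop("side",190,100,390,250,4,"s21")
```

```text
t 31.25 tcp [ 0.4006 -0.0654  0.2104] ydeg 97.6 F [-1.2652 -0.1473 -0.2171] w 0.0007 j [ 0.2427  0.0186 -0.4987  0.     -1.0665 -1.6803]
rotvec [-0.0851 -0.7396  0.4334] shift in final frame [-0.0058  0.0108  0.1354] in current frame [-0.0076  0.011   0.1353]
```

View pics/s21.png

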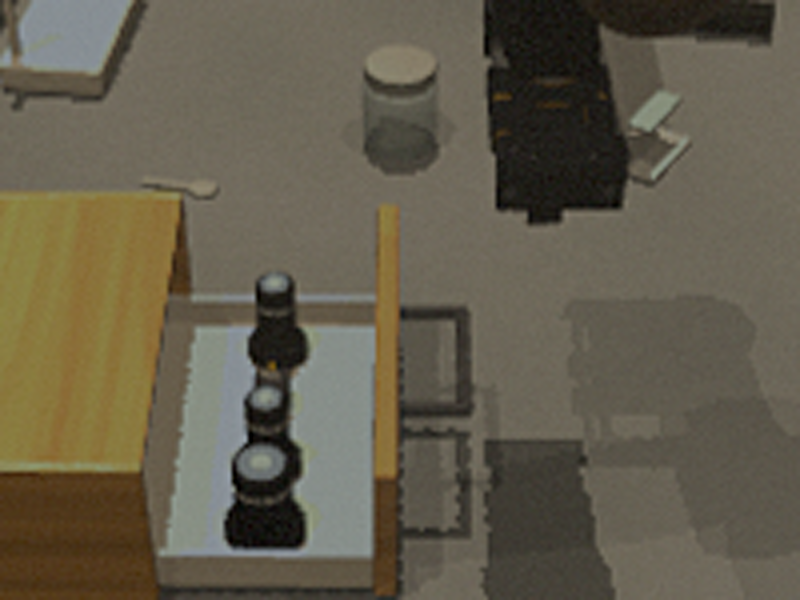

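Call:
arm_command(
  rows=[
    {"delta_rot": [0,-0.7,0.4],"translation": [0,0.011,0],"claw": 0},
    {"delta_rot": [0,0,0],"translation": [0,0,0.045],"claw": 0},
    {"delta_rot": [0,0,0],"translation": [0,0,0.045],"claw": 0},
    {"delta_rot": [0,0,0],"translation": [0,0,0.042],"claw": 0},
    {"delta_rot": [0,0,0],"translation": [0,0,0.001],"claw": 0},
  ],
)

```text
t: 31.92
tool_pos: [0.4, -0.0504, 0.0749]
eef_rot: [0.001, -0.066, 0.998, -0.0]
ft_force: [-0.3, -0.2, 0.9]
grip_width: 0.0001
```

Run:
```python
from h import *
plan([.43,-.050,.075],97.2)
crop("side",190,100,390,250,4,"s22")
```

```text
t 31.93 tcp [ 0.4    -0.0504  0.0749] ydeg 97.5 F [-0.3259 -0.1852  0.8773] w 0.0001 j [ 0.2832  0.1971 -0.7144  0.0017 -0.6567 -1.7236]
rotvec [-0.0366  0.1539  0.3485] shift in final frame [-0.0298 -0.0034 -0.0001] in current frame [-0.0298 -0.0036 -0.0001]
```

View pics/s22.png

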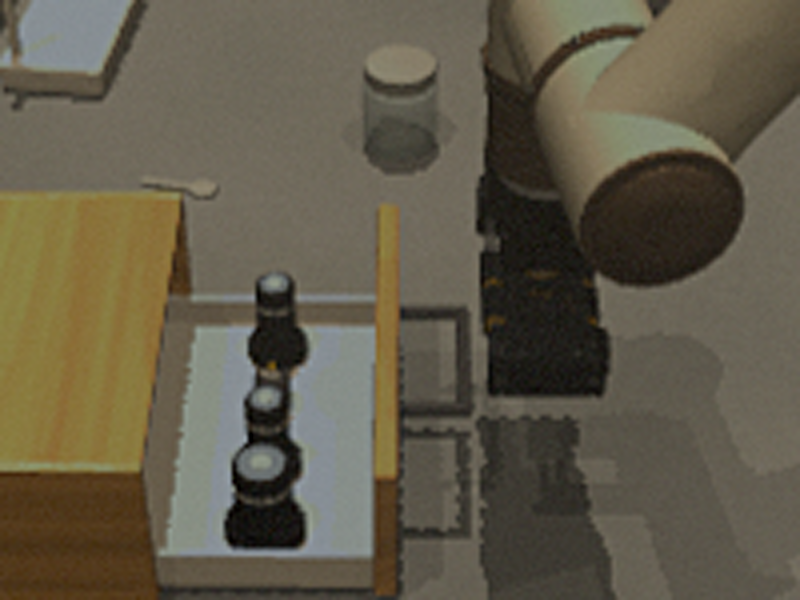

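Call:
arm_command(
  rows=[
    {"delta_rot": [0,0,0],"translation": [-0.015,0,0.001],"claw": 0},
    {"delta_rot": [0,0,0],"translation": [-0.015,0,0],"claw": 0},
    {"delta_rot": [0,0,0],"translation": [-0.015,0,0],"claw": 0},
    {"delta_rot": [0,0,0],"translation": [-0.015,0,0],"claw": 0},
    {"delta_rot": [0,0,0],"translation": [-0.015,0,0],"claw": 0},
  ],
)

```text
t: 32.6
tool_pos: [0.4799, -0.0393, 0.079]
eef_rot: [0.003, -0.066, 0.998, 0.0]
ft_force: [-3.2, -1.2, -1.9]
grip_width: 0.0009
```

Run:
```python
from h import *
plan([.575,-.032,.075],97.2)
crop("side",190,100,390,250,4,"s23")
```

```text
t 32.6 tcp [ 0.4799 -0.0393  0.079 ] ydeg 97.6 F [-3.1677 -1.1912 -1.8973] w 0.0009 j [ 0.2571  0.3061 -0.5332  0.0012 -0.725  -1.6966]
rotvec [0.0025 0.3738 0.3741] shift in final frame [-0.0953 -0.0047  0.004 ] in current frame [-0.0952 -0.0053  0.0046]
```

View pics/s23.png

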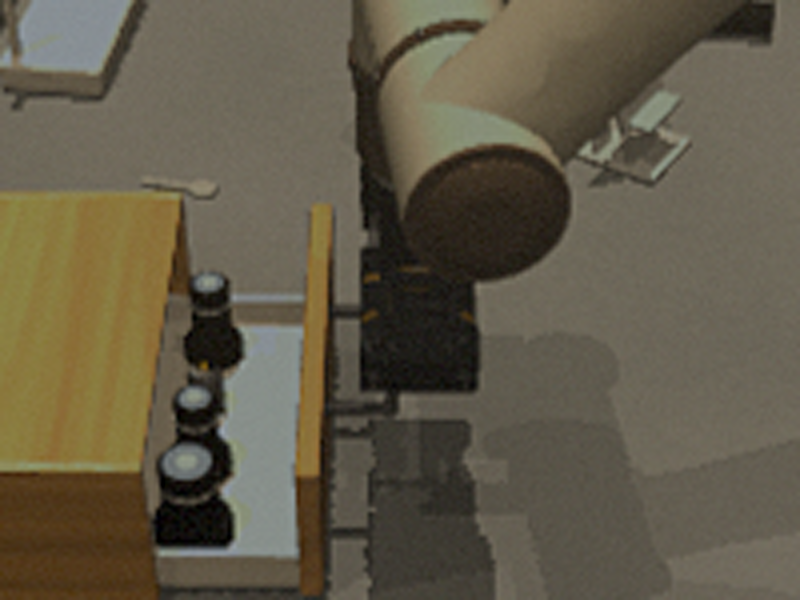

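Drawer is closing smoothly at about 3 N. Continuing.

Call:
arm_command(
  rows=[
    {"delta_rot": [0,0.3,0.3],"translation": [-0.015,-0.001,0.002],"claw": 0},
    {"delta_rot": [0,0,0],"translation": [-0.015,-0.001,0.001],"claw": 0},
    {"delta_rot": [0,0,0],"translation": [-0.015,-0.001,0.001],"claw": 0},
    {"delta_rot": [0,0,0],"translation": [-0.015,0,0.001],"claw": 0},
    {"delta_rot": [0,0,0],"translation": [-0.012,0,0],"claw": 0},
  ],
)

```text
t: 33.28
tool_pos: [0.5596, -0.0319, 0.0762]
eef_rot: [0.004, -0.064, 0.998, 0.0]
ft_force: [-2.3, -0.0, -0.6]
grip_width: 0.0005
```

Run:
```python
from h import *
plan([.575,-.032,.075],97.2)
```

```text
t 33.27 tcp [ 0.5596 -0.0319  0.0762] ydeg 97.4 F [-2.2753 -0.0074 -0.5622] w 0.0005 j [ 0.2327  0.4225 -0.3465  0.0015 -0.7944 -1.6759]
rotvec [-0.0147  0.4251  0.1711] shift in final frame [-0.0153 -0.002   0.0012] in current frame [-0.0153 -0.0021  0.0013]
```

Call:
arm_command(
  rows=[
    {"delta_rot": [0,0.3,0],"translation": [-0.008,-0.001,0.001],"claw": 0},
    {"delta_rot": [0,0,0],"translation": [-0.005,0,0],"claw": 0},
    {"delta_rot": [0,0,0],"translation": [-0.004,0,0],"claw": 0},
  ],
)

```text
t: 33.65
tool_pos: [0.5749, -0.0311, 0.0749]
eef_rot: [-0.003, -0.064, 0.998, -0.0]
ft_force: [-13.5, 1.4, 9.5]
grip_width: 0.0004
```

Call:
arm_command(
  rows=[
    {"delta_rot": [0,0,0],"translation": [-0.004,0,0],"claw": 0},
    {"delta_rot": [0,0,0],"translation": [-0.004,0,0],"claw": 0},
  ],
)

```text
t: 33.9
tool_pos: [0.5745, -0.0314, 0.0747]
eef_rot: [-0.012, -0.063, 0.998, -0.001]
ft_force: [-10.1, 0.5, 8.6]
grip_width: 0.0005
```

Run:
```python
from h import *
plan([.575,-.032,.075],97.2)
crop("side",190,100,390,250,4,"s24")
```

```text
t 33.9 tcp [ 0.5745 -0.0314  0.0747] ydeg 97.3 F [-10.0554   0.472    8.6098] w 0.0005 j [ 0.2256  0.4592 -0.2846 -0.003  -0.8517 -1.6678]
rotvec [-0.0114 -1.4195  0.054 ] shift in final frame [-0.0005 -0.0007 -0.0003] in current frame [-0.0004 -0.0007 -0.0003]
```

View pics/s24.png

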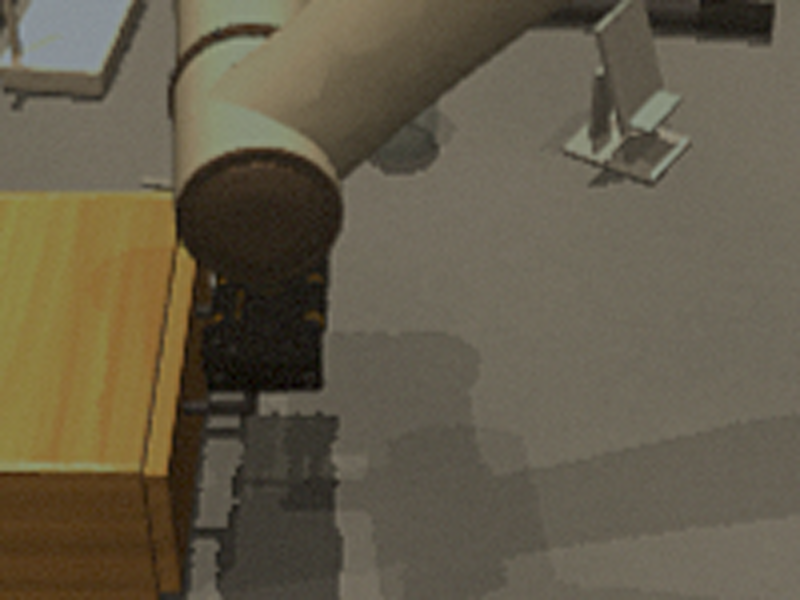

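Call:
arm_command(
  rows=[
    {"delta_rot": [0,0,0],"translation": [0.02,0,0],"claw": 0},
    {"delta_rot": [0,-1,0],"translation": [0.04,0,0],"claw": 0},
    {"delta_rot": [0,0,0],"translation": [0.03,0,-0.03],"claw": 0},
    {"delta_rot": [0,0,0],"translation": [0,0,-0.05],"claw": 0},
    {"delta_rot": [0,0,0],"translation": [0,0,-0.05],"claw": 0},
    {"delta_rot": [0,0,0],"translation": [0,-0.06,0],"claw": 0},
    {"delta_rot": [0,0,0],"translation": [0,-0.06,0],"claw": 0},
    {"delta_rot": [0,0,0],"translation": [0,-0.06,0],"claw": 0},
    {"delta_rot": [0,0,0],"translation": [0,-0.03,0],"claw": 0},
    {"delta_rot": [0,0,0],"translation": [0,0,0],"claw": 0},
  ],
)

```text
t: 35.2
tool_pos: [0.5222, -0.257, 0.2181]
eef_rot: [0.014, -0.067, 0.998, -0.003]
ft_force: [0.1, 0.2, -0.1]
grip_width: 0.0007
```

Run:
```python
from h import *
plan([.575,-.032,.075],97.2)
s=capture("side")[:,:,::-1];t=capture("top")[:,:,::-1]
cv2.imwrite("pics/s25f.png",s);crop("side",140,130,340,260,4,"s25",s);crop("top",60,90,460,350,2,"t25",t)
```

```text
t 35.2 tcp [ 0.5222 -0.257   0.2181] ydeg 97.7 F [ 0.1321  0.1905 -0.1145] w 0.0007 j [-0.1794  0.3012 -0.1282 -0.0002 -1.1132 -1.2563]
rotvec [-0.4796  1.5406  0.534 ] shift in final frame [-0.0806  0.2166  0.1431] in current frame [-0.0787  0.2171  0.1434]
```

View pics/s25.png

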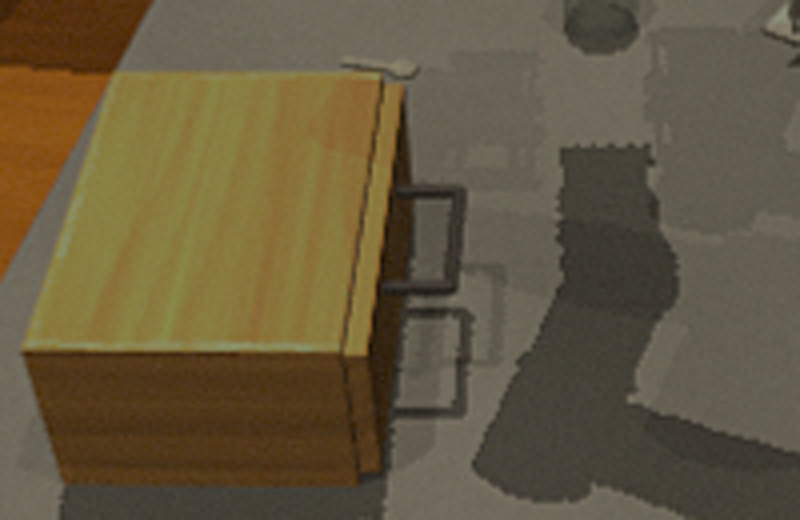

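View pics/s25f.png

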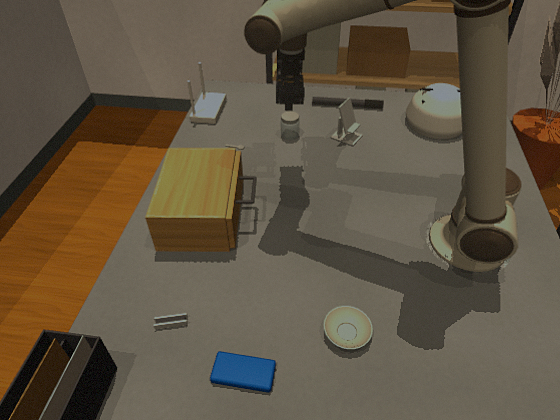

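View pics/t25.png

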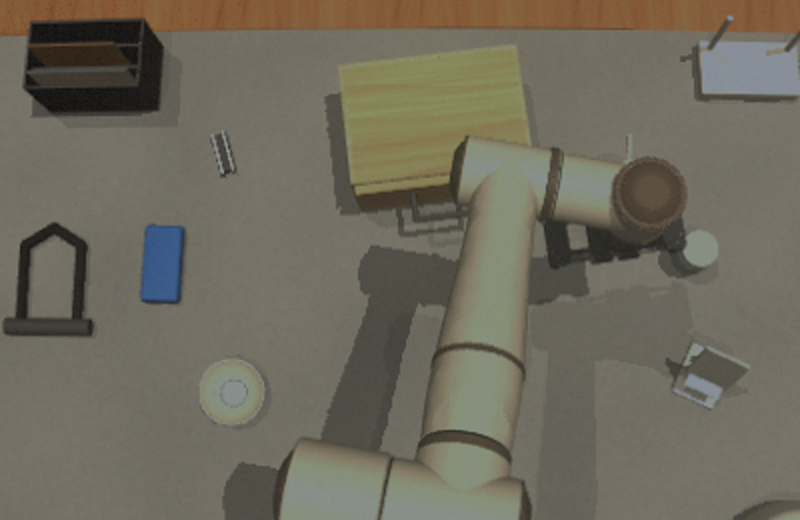

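The drawer is flush with the cabinet, no lights are left on the shelf, the bystanders are in place and the arm is clear. Handing in.

```bash
python3 -c "
from rig import *
print(job_done())"
```

```text
the job is handed in; nothing more can be done
None
```

I handed the job in at about 35 s. All three lights on the shelf are on posts and the drawer is shut. There was no fourth light.

- **Drawer open:** I pulled it by the handle until it hit its stop, with the force rising to about 30 N.
- **Lights:** The wide light went on the thick post at the +y end, and the slim ones on the two thin posts. The second slim light was knocked aside mid-run, so I located it again before picking it up.
- **Seating:** Each light bottomed out at about 18 mm, the drawer-floor height. Measured in both cameras, all three tops were at about 86 mm, which is fully seated.
- **Drawer shut:** I pushed the handle bar until it met the stop at about 14 N. The last pictures show the front flush with the cabinet, nothing left on the shelf but the bystander items, which look unmoved, and the arm clear.

**Drawer slipped while loading:** Pressing the lights down nudged the open drawer about 10 mm back in. I did not re-open it; I corrected the last placement for this instead.

The two cameras also disagreed by 3–4 mm in x throughout; I averaged them for picking up the lights and lined each light up with its post in the side view.

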